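# Empty the tray sealer's catch tray at the end of a run

### The job

The sealing run is finished: empty the catch tray. Turn the latch handle over its cam until it drops into the open notch, slide the white stop gate straight up out of its slots and lay it flat in the wash pan; only then take every sealed pack out of the lanes and put it in the grey tote, all lying flat, none on its edge or end. Leave the handle in the open notch, and leave the bottle, the bowl and the turner where they are.

Things in the scene. Friction and masses are not known exactly. Their poses are not given: they have to be found in the camera images.
- sealer: bench-top tray sealer of stainless steel with its catch tray, fixed. Frame: origin on the worktop under the middle of the catch tray; z up, y along the lanes, from the machine's mouth (housing 270 mm high, beyond y = -215 mm) to the end with the stop gate, x across the lanes
- tray_floor (a point): middle of the catch tray's flat floor, 20 mm above the worktop; axes as the sealer's. Two lanes 64 mm wide centred on x = -45 and +45 mm, y from -175 to +165 mm; between them a rib 26 mm wide, 10 mm high; outside them lips 4 mm thick, 10 mm high
- gate_slot (a point): middle of the gate's seat on the tray floor; axes as the sealer's. Aluminium posts beyond x = -92 and +92 mm (tops 65 mm above this point, 30 mm wide in y; the +x one carries the latch) have upright slots 9 mm wide that hold the ends of the gate
- latch (a joint): angle of the latch handle, rad. 0: closed, arm along the sealer's -x, 4 mm over the gate's top edge, locking it. Turns clockwise seen from above to the stop at 1.54, arm along the sealer's +y. It climbs a cam against a spring (up to 10 mm, at 0.8 to 0.95 rad; 1 to 4 N at the knob), then drops into the open notch (1.35 to 1.54 rad), 5 mm below its closed height, and stays
- latch_knob (a point): middle of the upright black knob on the end of the latch arm: a cylinder 22 mm across and 30 mm high (this point is 15 mm above its foot, which is the arm's top), 72 mm from the pivot axis
- latch_pivot (a point): point on the latch's vertical pivot axis, 92 mm above the worktop (does not move with the handle)
- gate: stop gate: plain flat plate of white plastic, 180 x 6 x 70 mm, 90 g; origin at its centre, x along its length, y its thickness, z its height. At the start it stands upright in the two slots (top edge 90 mm above the worktop) and slides only straight up; 70 mm of lift clears the posts
- tote: grey plastic tote, open on top, 200 x 215 x 60 mm (x, y, z), walls and floor 5 mm, does not move; origin under the middle of its floor. Packs may lie two high in it.
- pan: shallow aluminium wash pan, open on top, 240 x 140 x 35 mm (x, y, z) with a rim 6 mm wide around it, walls and floor 4 mm, does not move; origin under the middle of its floor
- sauce_bottle: white squeeze bottle, 56 mm across, 150 mm high, a bystander; origin under its middle
- bowl: small steel bowl, 120 mm across, 55 mm high, a bystander; origin under its middle
- turner: kitchen turner lying on the worktop, 240 mm long, a bystander
- pack0: sealed portion pack: rigid black tray under film, 50 x 95 x 40 mm (x, y, z), about 120 g, straight sides to grip across the 50 mm; origin under its middle, z up out of the film. Lies in one lane of the catch tray with its length along the lane; may be absent
- pack1: sealed portion pack: rigid black tray under film, 50 x 95 x 40 mm (x, y, z), about 120 g, straight sides to grip across the 50 mm; origin under its middle, z up out of the film. Lies in one lane of the catch tray with its length along the lane; may be absent
- pack2: sealed portion pack: rigid black tray under film, 50 x 95 x 40 mm (x, y, z), about 120 g, straight sides to grip across the 50 mm; origin under its middle, z up out of the film. Lies in one lane of the catch tray with its length along the lane; may be absent
- pack3: sealed portion pack: rigid black tray under film, 50 x 95 x 40 mm (x, y, z), about 120 g, straight sides to grip across the 50 mm; origin under its middle, z up out of the film. Lies in one lane of the catch tray with its length along the lane; may be absent
- pack4: sealed portion pack: rigid black tray under film, 50 x 95 x 40 mm (x, y, z), about 120 g, straight sides to grip across the 50 mm; origin under its middle, z up out of the film. Lies in one lane of the catch tray with its length along the lane; may be absent
- pack5: sealed portion pack: rigid black tray under film, 50 x 95 x 40 mm (x, y, z), about 120 g, straight sides to grip across the 50 mm; origin under its middle, z up out of the film. Lies in one lane of the catch tray with its length along the lane; may be absent

How it is judged:
By the outcome, as a careful person would: the job done as asked, in the order asked, and still so for the second after the job is handed in, with the robot touching nothing.
Of pack0, pack1, pack2, pack3, pack4, pack5 only 4 to 6 are there at a start; the rules pass over those that are not, and their reading is None.
At some moment in a run one of pack0, pack1, pack2, pack3, pack4, pack5 may be knocked a few centimetres aside while the robot is not near it.
Once in a run the grip may slacken for a moment while it holds something.
It also fails if it takes over 210 s, if anything falls off the work surface, if the arm or the gripper's body presses on something with over 40 N, if the wrist force passes 120 N, or if a joint passes its speed limit or range.

### The arm

A 6-joint arm with a two-finger parallel gripper is mounted at the origin on the work surface. World frame = base frame: x ahead of the robot, y to its left, z up, the work surface at z = 0. Lengths are in m, angles in rad, forces in N, time in s.
With the tool pointing down it reaches from about 0.375 to 0.9 m from the base axis. Payload 3.1 kg.
Tool frame: the origin (TCP) lies between the finger pads; the fingertips stand 17 mm ahead of it and the grasp point (between the pads) lies 2 mm behind it; z points along the fingers, y is the line along which they close (so a half turn about z gives the same grasp; the last joint's range is limited). The gripper opens to 85 mm and grips with 20 to 120 N. Pads are 22 mm wide; open, the fingers measure 114 mm over their backs; the gripper's body (76 mm by 85 mm) begins 54 mm behind the grasp point. The pads swing forward as they close: fully open they stand 13 mm farther back than shut.
Start: joints at [-1.409, 0.527, 1.433, -0, 1.181, -0.178], TCP at [0.209, -0.589, 0.248] pointing down, gripper open.
Joint ranges: [-3.08, 3.08], [-0.75, 2.2], [0.22, 2.44], [-1.43, 4.57], [0, 2.65], [-2.85, 2.85]. Speed limits (rad/s): [2.79, 2.79, 3.14, 3.14, 3.14, 3.14].

### API

Orientations are given as a unit quaternion [x, y, z, w].
In Python, from station import sense, vision, order gives the robot as it stands.
- The arm moves only by the shell command python3 -m crank 'ROWS' [OPENING] [FORCE]. ROWS is JSON, a list of rows, each an object with "dp": the shift along the world's x, y, z in units of 30 mm (1.0 is 30 mm), a list of three; "angular": the turn, a rotation vector about the world's x, y, z in degrees, a list of three. In form: [{"dp": [dx, dy, dz], "angular": [ax, ay, az]}, ...]. A call has 1 to 20 rows; each row shifts and turns the commanded pose from where the row before left it; what a row does not reach is not made up. A row lasts 1/10 s, in which the tool goes at most 50 mm and 8.59 degrees, less where a joint would pass 70% of its speed; a pose out of reach is approached as far as the arm can. A call is refused whole if a number of a shift passes 1 or a number of a turn 8.59, either way. A call with a gripper value outside its range is refused whole. OPENING is the closure, from 0 (fully open) to 1 (shut), set as the call begins (- or left out, the last holds). The fingers move at their own pace and stop on an object; FORCE is the grip in N (left out, the last holds). Time passes only in rows, so rows that do not move let the fingers close. It gives the time, the measured TCP pose, the force, the opening and the grip force at its end, in the units of the state.
- sense(): the state, without advancing time (a new reading comes with each control period).
- vision.snapshot(name): name is "side" or "top" or "wrist"; returns a dict with "image" (480x640x3 uint8, blue, green, red), "range_z" (480x640 float32, m along the optical axis (not along the pixel's ray), 0 where there is no reading), "mtx" (3x3 intrinsics, pixels), "pose" (4x4, takes a point from camera to world coordinates); the wrist camera has in their place "mount" (4x4, takes a point from camera to tool coordinates, whose origin is the TCP and whose axes are the flange's). Camera axes: x right, y down, z forward; pixel columns grow to the right and rows downward; lengths in m; the calibration is good to about 2 mm. A picture is of the moment at which its call begins: read the wrist's pose just before it.
- order.sign_off(): hands the job in; it is judged then, once.
The state is a dict: "t": time; "q": joint angles; "qd": joint speeds; "tau": joint torques, N m; "tcp_pos": TCP position; "tool_rot": TCP orientation; "force": force on the tool from outside, world axes, zero at the start; "ft_torque": the same for the moment, N m; "finger_gap": opening from 0.0 (shut) to 1.0 (fully open); "gripper_force": force on a finger pad.
Only numpy, scipy, OpenCV 4.12 (cv2) and the standard library are available. Lean on these libraries where they do the work, as an engineer would, in place of code of your own. Each camera call takes 0.05 s, during which the arm holds its last target. There are 200 camera calls.

## Working session

There is one attempt and no reset: what is moved stays moved. The work goes in short steps, Python scripts to look and compute and a shell command to move; the robot and the scene stay as the last step left them, time stands still between calls to the robot, and variables do not carry over. Pictures are saved under pics/ and viewed, at most 14 in all, crops included, and the job is handed in when it is done.

```bash
ls; mkdir -p pics
cat > h.py <<'E'
import numpy as np, cv2
from station import sense, vision, order
from scipy.spatial.transform import Rotation as R
def snap(name):
    s=sense(); d=vision.snapshot(name)
    if name=="wrist":
        T=np.eye(4); T[:3,:3]=R.from_quat(s["tool_rot"]).as_matrix(); T[:3,3]=s["tcp_pos"]
        d["pose"]=T@d["mount"]
    return d
def cloud(d):
    z=d["range_z"]; K=d["mtx"]; v,u=np.mgrid[:480,:640]
    P=np.stack([(u-K[0,2])/K[0,0]*z,(v-K[1,2])/K[1,1]*z,z],-1)
    W=P@d["pose"][:3,:3].T+d["pose"][:3,3]; W[z==0]=np.nan
    return W
def proj(d,p):
    c=(np.asarray(p)-d["pose"][:3,3])@d["pose"][:3,:3]; k=d["mtx"]@c; return k[:2]/k[2]
E
python3 - <<'E'
from h import *
s=sense(); print({k:np.round(v,3) for k,v in s.items()})
for n in("top","side"):
    d=snap(n); cv2.imwrite(f"pics/{n}0.png",d["image"]); np.savez(f"{n}0.npz",**d); print(n,d["pose"].round(3),d["mtx"].round(1))
E
```

```text
pics
{'t': np.float64(0.0), 'q': array([-1.409,  0.528,  1.434, -0.   ,  1.181, -0.179]), 'qd': array([-0.   , -0.001,  0.   ,  0.   , -0.   ,  0.   ]), 'tau': array([-0.0000e+00, -4.4235e+01, -1.7802e+01, -0.0000e+00,  8.0000e-03,
       -0.0000e+00]), 'tcp_pos': array([ 0.209, -0.588,  0.247]), 'tool_rot': array([ 0.986,  0.17 , -0.   , -0.001]), 'force': array([-0.937, -0.369, -0.732]), 'ft_torque': array([ 0.011,  0.006, -0.007]), 'gripper_force': np.float64(0.0), 'finger_gap': np.float64(1.0)}
top [[-0.026 -0.981  0.19   0.447]
 [-0.999  0.029  0.017 -0.016]
 [-0.022 -0.189 -0.982  1.027]
 [ 0.     0.     0.     1.   ]] [[487.1   0.  321.5]
 [  0.  487.1 232.9]
 [  0.    0.    1. ]]
side [[-0.952 -0.228  0.204  0.383]
 [-0.306  0.723 -0.619  0.654]
 [-0.006 -0.652 -0.758  0.906]
 [ 0.     0.     0.     1.   ]] [[541.    0.  321.8]
 [  0.  541.  247.7]
 [  0.    0.    1. ]]
```

View pics/top0.png

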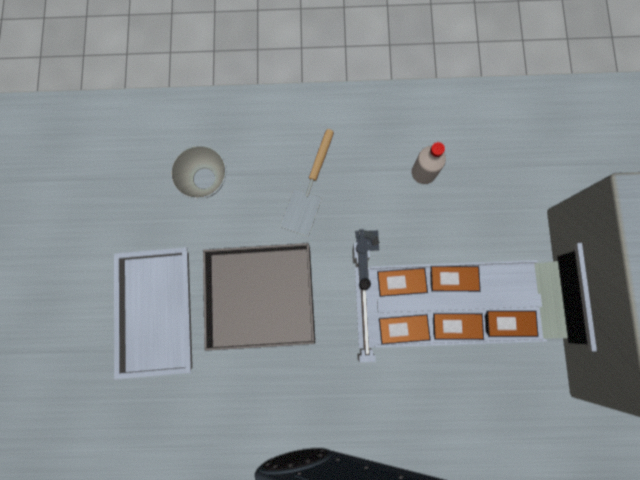

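View pics/side0.png

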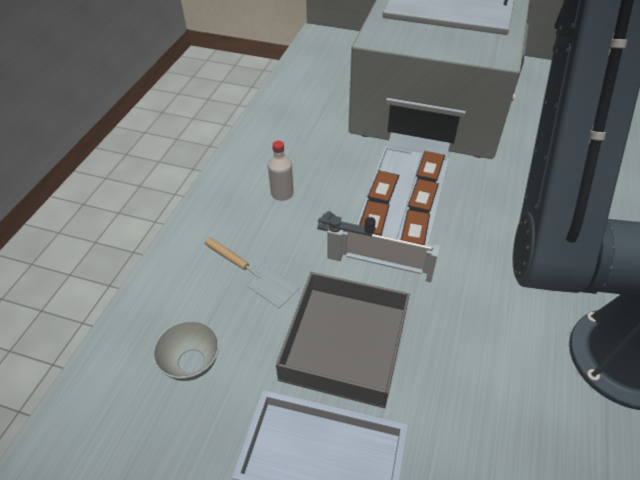

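The top view shows 5 packs: 2 in the far (+x) lane at (402,281) and (455,278), 3 in the near lane at (404,328), (459,326) and (512,323). The knob is at (365,284), the gate along column 365, the tote at (258,297) and the pan at (152,312). The side view confirms this.

```bash
cat >> h.py <<'E'
def rect(W,m,z0,z1):
    """min-area rect in world xy of masked cloud points within heights"""
    P=W[m&(W[...,2]>z0)&(W[...,2]<z1)][:,:3]
    (c,sz,a)=cv2.minAreaRect((P[:,:2]*1000).astype(np.float32)); return np.round(c,1),np.round(sz,1),round(a,1),np.round(np.median(P[:,2])*1000,1),len(P)
def packs(d,W):
    hsv=cv2.cvtColor(d["image"],cv2.COLOR_BGR2HSV)
    m=cv2.inRange(hsv,(5,120,60),(20,255,255)); m=cv2.morphologyEx(m,cv2.MORPH_CLOSE,np.ones((3,3)))
    n,l,st,_=cv2.connectedComponentsWithStats(m); out=[]
    for i in range(1,n):
        if st[i,4]<300: continue
        cs,_=cv2.findContours((l==i).astype(np.uint8),cv2.RETR_EXTERNAL,cv2.CHAIN_APPROX_NONE)
        f=np.zeros_like(m); cv2.drawContours(f,cs,-1,1,-1); out.append(rect(W,f>0,.0,.3))
    return out
E
python3 - <<'E'
from h import *
for n in("top","side"):
    d=dict(np.load(f"{n}0.npz")); W=cloud(d); print(n)
    for p in packs(d,W): print(" pack",*p)
    if n=="top":
        def box(u0,u1,v0,v1): m=np.zeros((480,640),bool); m[v0:v1,u0:u1]=1; return m
        print("tote rim",*rect(W,box(195,322,235,355),.052,.07))
        print("pan rim",*rect(W,box(105,194,240,385),.029,.042))
        print("gate/posts",*rect(W,box(345,385,220,370),.078,.098))
        print("tray lips",*rect(W,box(352,560,225,370),.026,.034))
        g=cv2.cvtColor(d["image"],cv2.COLOR_BGR2GRAY)
        m=box(355,375,274,294)&(W[...,2]>.10)
        print("latch",*rect(W,box(345,385,220,294),.096,.16)); 
        P=W[m]; print("knob z max",np.nanpercentile(P[:,2],[50,90,99]))
        for v in range(225,364,6): print(v,[int(round(x*1000)) if x==x else None for x in W[v,352:384:3,2]])
        for v in(284,310): print(v,W[v,365].round(3))
E
```

```text
top
 pack [ 535.1 -260.6] [91.9 45.8] 88.3 60.0 1079
 pack [ 531.5 -155.7] [46. 91.] 3.0 60.1 1073
 pack [ 444.9 -363.7] [92.9 44. ] 88.5 59.8 1147
 pack [ 442.8 -258.9] [92.6 45.9] 88.5 59.9 1179
 pack [ 440.  -154.4] [45.9 90.8] 3.2 60.0 1132
tote rim [513.3 131.9] [200.4 215.3] 2.1 59.5 1184
pan rim [488.8 351.6] [253.  154.5] 3.3 34.9 2143
gate/posts [508.1 -82.5] [ 48.8 251.1] 87.4 86.9 747
tray lips [ 512.4 -273.9] [228.5 411.7] 4.6 29.9 3344
latch [572.7 -78.7] [ 37.8 115.1] 77.8 102.6 604
knob z max [0.12974783 0.13197375 0.13404545]
225 [3, -2, 3, -1, -1, 0, 0, -1, -2, 2, 1]
231 [-3, 89, 89, 102, 95, 92, 95, 83, 86, 2, -1]
237 [2, -3, 91, 102, 87, 95, 99, 98, 97, -1, 3]
243 [-2, 84, 111, 108, 109, 108, 83, 92, 89, 0, -1]
249 [15, 85, 110, 109, 107, 109, 83, 84, 85, -2, -1]
255 [-1, 86, 98, 97, 101, 86, 0, -1, 0, 0, -1]
261 [-4, 27, 99, 101, 104, 100, 1, -1, -1, 0, -2]
267 [2, 18, 16, 102, 101, 101, 21, 30, 33, 32, 27]
273 [3, 18, 21, 102, 103, 101, 22, 21, 21, 60, 59]
279 [1, 17, 20, 130, 131, 130, 18, 20, 19, 61, 61]
285 [1, 0, 20, 130, 130, 130, 129, 22, 21, 58, 62]
291 [0
[... 200 characters left out ...]
 22, 89, 22, 22, 19, 20, 24, 20]
321 [-1, 0, 20, 18, 92, 20, 19, 20, 22, 58, 60]
327 [-1, 3, 21, 23, 88, 89, 20, 17, 18, 58, 59]
333 [2, -2, 21, 18, 81, 91, 19, 21, 18, 20, 58]
339 [3, -1, 18, 20, 72, 89, 19, 18, 20, 20, 59]
345 [-1, 0, 1, 18, 61, 88, 20, 22, 33, 31, 30]
351 [-2, 2, 0, 82, 84, 89, 87, 1, 2, 1, 0]
357 [-3, 1, 46, 85, 81, 84, 85, 87, 2, 1, -1]
363 [2, 2, 4, -1, 0, -1, 1, -1, -1, -4, 1]
284 [ 0.523 -0.078  0.132]
310 [ 0.477 -0.078  0.092]
side
 pack [ 444.  -364.9] [93.7 44.7] 88.8 59.8 464
 pack [ 534. -260.] [92.2 44.8] 88.2 59.9 508
 pack [ 440.8 -261.2] [96.1 44.8] 88.4 60.1 554
 pack [ 529.1 -138.6] [ 45.3 130.6] 2.7 59.7 382
 pack [ 438.6 -156.4] [45.2 96.1] 3.3 60.1 643
```

Run:
```python
from h import *
for n in("top","side"):
    d=dict(np.load(f"{n}0.npz")); W=cloud(d); X,Y,Z=np.moveaxis(W,-1,0)
    near=(abs(Y+.08)<.05)
    k=near&(abs(X-.52)<.03)&(Z>.122)&(Z<.14)
    print(n,"knob",rect(W,k,.122,.14), W[k].mean(0).round(4))
    g=near&(X>.415)&(X<.505)&(Z>.085)&(Z<.095); P=W[g]
    a,b=np.polyfit(P[:,0],P[:,1],1); print("gate line slope",a,"deg",np.degrees(np.arctan(a)),"y at .49",a*.49+b, len(P))
    c=near&(X>.57)&(X<.61)&(Z>.105)&(Z<.12); print("pivot cap",rect(W,c,.1,.12))
    p=near&(X>.37)&(X<.405)&(Z>.078)&(Z<.092); print("-x post",rect(W,p,.07,.1))
```

```text
top knob (array([524.5, -77.4]), array([20.5, 19.6]), 43.8, np.float64(130.4), 108) [ 0.5246 -0.0771  0.1303]
gate line slope 0.011079842489748496 deg 0.6348022364594615 y at .49 -0.07749560985980439 158
pivot cap (array([591.7, -74. ]), array([23. , 35.2]), 61.4, np.float64(108.6), 127)
-x post (array([393.9, -78.8]), array([30.4, 22.2]), 88.7, np.float64(84.9), 174)
side knob (array([523.8, -76.9]), array([20.1, 20.9]), 11.7, np.float64(129.5), 89) [ 0.5228 -0.0753  0.129 ]
gate line slope 0.018082162569936708 deg 1.0359187066528952 y at .49 -0.0773977447733361 154
pivot cap (array([595.2, -77.1]), array([22.4, 25. ]), 17.2, np.float64(108.5), 95)
-x post (array([393. , -78.9]), array([23.9, 32.6]), 0.6, np.float64(85.0), 143)
```

```bash
python3 -m crank '[{"dp":[0.15,1,0.2],"angular":[0,0,0]},{"dp":[0.15,1,0.2],"angular":[0,0,0]},{"dp":[0.15,1,0.2],"angular":[0,0,0]},{"dp":[0.15,1,0],"angular":[0,0,0]},{"dp":[0.15,1,0],"angular":[0,0,0]},{"dp":[0.15,1,0],"angular":[0,0,0]},{"dp":[0.15,1,0],"angular":[0,0,0]},{"dp":[0.15,1,0],"angular":[0,0,0]},{"dp":[0.15,1,0],"angular":[0,0,0]},{"dp":[0.9,0.8,0],"angular":[0,0,-2]},{"dp":[0.9,0.8,0],"angular":[0,0,-2]},{"dp":[0.9,0.8,0],"angular":[0,0,-2]},{"dp":[0.9,0.8,0],"angular":[0,0,-2]},{"dp":[0.9,0.8,0],"angular":[0,0,-2]},{"dp":[0.9,0.8,0],"angular":[0,0,-2]},{"dp":[0.9,0.8,0],"angular":[0,0,-2]},{"dp":[0.9,0.8,0],"angular":[0,0,-2]},{"dp":[0.9,0.8,0],"angular":[0,0,-2]},{"dp":[0.9,0.8,0],"angular":[0,0,0]}]' 0.47 40
cat >> h.py <<'E'
def st():
    s=sense(); M=R.from_quat(s["tool_rot"]).as_matrix(); a=np.degrees(np.arctan2(M[1,1],M[0,1]))%180
    print("t%.1f"%s["t"],"tcp",(np.array(s["tcp_pos"])*1000).round(1),"close-axis %.1f"%a,"toolz",M[:,2].round(3),"F",np.round(s["force"],1),"gap %.3f"%s["finger_gap"],"gf %.0f"%s["gripper_force"],"q",np.round(s["q"],2))
E
python3 -c "from h import *;st()"
```

```text
t: 2.0
tcp_pos: [0.5201, -0.0777, 0.266]
tool_rot: [1.0, 0.013, -0.0, -0.0]
force: [-0.6, -1.1, 0.5]
finger_gap: 0.53
gripper_force: 0.0
t2.0 tcp [520.1 -77.7 266. ] close-axis 91.5 toolz [-0.001  0.    -1.   ] F [-0.6 -1.1  0.5] gap 0.530 gf 0 q [-0.36  0.37  1.66 -0.    1.11  1.18]
```

```bash
python3 -m crank '[{"dp":[0,0,-0.2],"angular":[0,0,8.5]},{"dp":[0,0,-0.2],"angular":[0,0,8.5]},{"dp":[0,0,-0.2],"angular":[0,0,8.5]},{"dp":[0,0,-0.2],"angular":[0,0,8.5]},{"dp":[0,0,-0.2],"angular":[0,0,8.5]},{"dp":[0,0,-0.2],"angular":[0,0,8.5]},{"dp":[0,0,-0.2],"angular":[0,0,8.5]},{"dp":[0,0,-0.2],"angular":[0,0,8.5]},{"dp":[0,0,-0.2],"angular":[0,0,8.5]},{"dp":[0,0,-0.2],"angular":[0,0,8.5]},{"dp":[0,0,-0.2],"angular":[0,0,8.5]},{"dp":[0,0,-0.2],"angular":[0,0,8.5]},{"dp":[0,0,-0.2],"angular":[0,0,8.5]},{"dp":[0,0,-0.2],"angular":[0,0,8.5]},{"dp":[0,0,0],"angular":[0,0,8.5]},{"dp":[0,0,0],"angular":[0,0,8.5]},{"dp":[0,0,0],"angular":[0,0,8.5]},{"dp":[0,0,0],"angular":[0,0,8.5]},{"dp":[0,0,0],"angular":[0,0,8.5]},{"dp":[0,0,0],"angular":[0,0,8.5]}]'
python3 -m crank '[{"dp":[0.15,0,0],"angular":[0,0,5]},{"dp":[0,0,0],"angular":[0,0,5]},{"dp":[0,0,0],"angular":[0,0,0]}]'
python3 - <<'E'
from h import *
st()
d=snap("side"); cv2.imwrite("pics/s1.png",cv2.resize(d["image"][150:290,250:480],None,fx=3,fy=3))
d=snap("wrist"); cv2.imwrite("pics/w1.png",d["image"])
E
```

```text
t: 4.0
tcp_pos: [0.5191, -0.0789, 0.182]
tool_rot: [0.071, 0.997, 0.0, -0.0]
force: [-0.3, 0.8, 0.5]
finger_gap: 0.534
gripper_force: 0.0
t: 4.3
tcp_pos: [0.5237, -0.0789, 0.182]
tool_rot: [-0.013, 1.0, 0.0, -0.0]
force: [0.5, 0.5, 0.1]
finger_gap: 0.53
gripper_force: 0.0
t4.3 tcp [523.7 -78.9 182. ] close-axis 91.5 toolz [-0.001  0.    -1.   ] F [0.5 0.5 0.1] gap 0.530 gf 0 q [-0.36  0.49  1.74 -0.    0.91 -1.96]
```

View pics/w1.png

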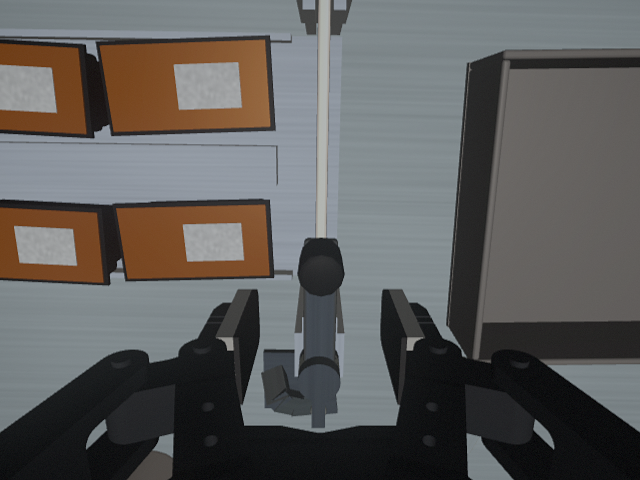

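The wrist view shows the knob at (321,265), centred between the pads at x≈250 and 392, and the arm running down from it. I check the projection and the fingertip height from the wrist depth.

Run:
```python
from h import *
d=snap("wrist"); W=cloud(d)
print("knob px",proj(d,[.524,-.077,.130]))
P=W[282:410,232:262].reshape(-1,3); P=P[P[:,2]>.145]; print("L tip z",np.nanmin(P[:,2]),P[np.nanargmin(P[:,2])], np.nanpercentile(P[:,1],[2,98]))
P=W[282:410,380:408].reshape(-1,3); P=P[P[:,2]>.145]; print("R tip z",np.nanmin(P[:,2]),P[np.nanargmin(P[:,2])], np.nanpercentile(P[:,1],[2,98]))
k=W[235:300,295:350].reshape(-1,3); k=k[(k[:,2]>.124)&(k[:,2]<.136)]; print("knob",k.mean(0),(k.min(0)+k.max(0))/2)
```

```text
knob px [319.84967714 276.26983768]
L tip z 0.16678550364712244 [ 0.53001375 -0.09980674  0.1667855 ] [-0.10547858 -0.09365089]
R tip z 0.16661299699261703 [ 0.52688219 -0.05429078  0.166613  ] [-0.06135301 -0.04938496]
knob [ 0.52197129 -0.07678594  0.13011172] [ 0.52282853 -0.07673091  0.12861701]
```

```bash
python3 -m crank '[{"dp":[0,0,-0.5],"angular":[0,0,0]},{"dp":[0,0,-0.5],"angular":[0,0,0]},{"dp":[0,0,-0.4],"angular":[0,0,0]},{"dp":[0,0,-0.35],"angular":[0,0,0]},{"dp":[0,0,0],"angular":[0,0,0]}]'
python3 -m crank '[{"dp":[0,0,0],"angular":[0,0,0]},{"dp":[0,0,0],"angular":[0,0,0]},{"dp":[0,0,0],"angular":[0,0,0]}]' 0.67
python3 - <<'E'
from h import *
st()
f=np.radians(181.3-5.5*np.arange(17)); p=72*np.stack([np.cos(f),np.sin(f)],1); print((np.diff(p,axis=0)/30).round(2).tolist())
E
```

```text
t: 4.95
tcp_pos: [0.523, -0.0787, 0.1284]
tool_rot: [-0.013, 1.0, 0.001, -0.002]
force: [-0.4, -0.2, 0.4]
finger_gap: 0.53
gripper_force: 0.0
t: 5.25
tcp_pos: [0.5243, -0.0792, 0.1304]
tool_rot: [-0.013, 1.0, -0.0, 0.001]
force: [-0.2, -0.6, -0.6]
finger_gap: 0.327
gripper_force: 0.0
t5.2 tcp [524.3 -79.2 130.4] close-axis 91.5 toolz [ 0.001 -0.    -1.   ] F [-0.2 -0.6 -0.6] gap 0.327 gf 0 q [-0.36  0.58  1.78 -0.    0.79 -1.96]
[[0.01, 0.23], [0.03, 0.23], [0.05, 0.22], [0.07, 0.22], [0.09, 0.21], [0.11, 0.2], [0.13, 0.19], [0.15, 0.18], [0.16, 0.16], [0.18, 0.15], [0.19, 0.13], [0.2, 0.11], [0.21, 0.09], [0.22, 0.07], [0.23, 0.05], [0.23, 0.02]]
```

```bash
python3 -m crank '[{"dp":[0.01,0.23,0],"angular":[0,0,-5.5]},{"dp":[0.03,0.23,0],"angular":[0,0,-5.5]},{"dp":[0.05,0.22,0],"angular":[0,0,-5.5]},{"dp":[0.07,0.22,0],"angular":[0,0,-5.5]},{"dp":[0.09,0.21,0],"angular":[0,0,-5.5]},{"dp":[0.11,0.2,0],"angular":[0,0,-5.5]},{"dp":[0.13,0.19,0],"angular":[0,0,-5.5]},{"dp":[0.15,0.18,0],"angular":[0,0,-5.5]},{"dp":[0,0,0],"angular":[0,0,0]}]'
python3 -m crank '[{"dp":[0.16,0.16,0],"angular":[0,0,-5.5]},{"dp":[0.18,0.15,0],"angular":[0,0,-5.5]},{"dp":[0.19,0.13,0],"angular":[0,0,-5.5]},{"dp":[0.2,0.11,0],"angular":[0,0,-5.5]},{"dp":[0.21,0.09,0],"angular":[0,0,-5.5]},{"dp":[0.22,0.07,0],"angular":[0,0,-5.5]},{"dp":[0.23,0.05,0],"angular":[0,0,-5.5]},{"dp":[0.2,0,0],"angular":[0,0,-4]},{"dp":[0,0,0],"angular":[0,0,0]},{"dp":[0,0,0],"angular":[0,0,0]}]'
cat > lat.py <<'E'
from h import *
st()
for n in ("wrist","top","side"):
    d=snap(n); W=cloud(d); X,Y,Z=np.moveaxis(W,-1,0); hsv=cv2.cvtColor(d["image"],cv2.COLOR_BGR2HSV)
    if n=="wrist": cv2.imwrite("pics/wl.png",d["image"])
    m=(np.hypot(X-.595,Y+.075)<.09)&(np.hypot(X-.595,Y+.075)>.055)&(Z>.112)&(Z<.137)&(hsv[...,2]<60)
    if m.sum()>5:
        c=np.median(W[m],0); print(n,m.sum(),c.round(4),"theta",(np.radians(181.3)-np.arctan2(c[1]+.075,c[0]-.595)%(2*np.pi)).round(3),"ztop",np.nanpercentile(Z[m],[50,95]).round(4))
E
python3 lat.py
```

```text
t: 6.15
tcp_pos: [0.5413, -0.0307, 0.1312]
tool_rot: [0.362, 0.932, -0.003, -0.001]
force: [-5.8, -4.9, 4.8]
finger_gap: 0.327
gripper_force: 3.3
t: 7.15
tcp_pos: [0.5908, -0.0058, 0.1301]
tool_rot: [0.675, 0.738, 0.0, 0.0]
force: [-0.1, 0.4, -0.5]
finger_gap: 0.33
gripper_force: 0.0
t7.2 tcp [590.8  -5.8 130.1] close-axis 5.1 toolz [ 0. -0. -1.] F [-0.1  0.4 -0.5] gap 0.330 gf 0 q [-0.2   0.64  1.62 -0.    0.88 -0.29]
wrist 5093 [0.5885 0.0007 0.1266] theta 1.508 ztop [0.1266 0.1346]
side 137 [ 0.5849 -0.0012  0.1259] theta 1.457 ztop [0.1259 0.1347]
```

View pics/wl.png

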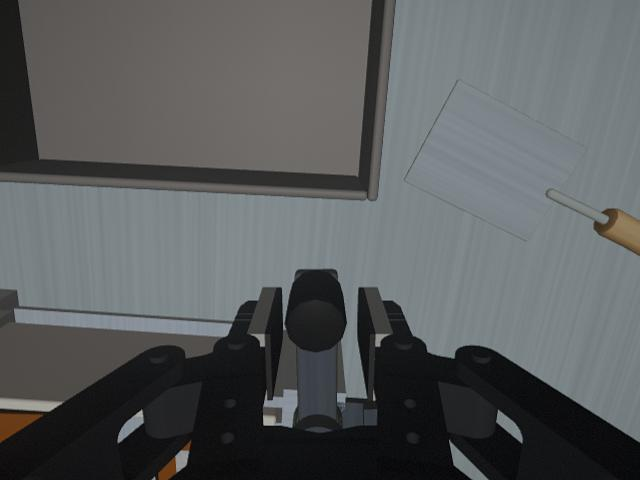

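The knob sits between the pads at (315,325) with the arm pointing along +y, and there is no contact force. I retreat and hover over the gate.

```bash
python3 -m crank '[{"dp":[0,0,0.6],"angular":[0,0,0]},{"dp":[0,0,1],"angular":[0,0,0]},{"dp":[0,0,1],"angular":[0,0,0]},{"dp":[-0.31,-0.22,0],"angular":[0,0,7.8]},{"dp":[-0.31,-0.22,0],"angular":[0,0,7.8]},{"dp":[-0.31,-0.22,0],"angular":[0,0,7.8]},{"dp":[-0.31,-0.22,0],"angular":[0,0,7.8]},{"dp":[-0.31,-0.22,0],"angular":[0,0,7.8]},{"dp":[-0.31,-0.22,0],"angular":[0,0,7.8]},{"dp":[-0.31,-0.22,0],"angular":[0,0,7.8]},{"dp":[-0.31,-0.22,-0.2],"angular":[0,0,7.8]},{"dp":[-0.31,-0.22,-0.2],"angular":[0,0,7.8]},{"dp":[-0.31,-0.22,-0.3],"angular":[0,0,7.8]},{"dp":[-0.31,-0.2,-0.3],"angular":[0,0,7.8]},{"dp":[0,0,0],"angular":[0,0,0]}]' 0.72
python3 - <<'E'
exec(open("lat.py").read())
for n in ("wrist","top"):
    d=snap(n); W=cloud(d); X,Y,Z=np.moveaxis(W,-1,0)
    g=(abs(Y+.078)<.02)&(X>.41)&(X<.55)&(Z>.084)&(Z<.096); P=W[g]
    if len(P)>20: a,b=np.polyfit(P[:,0],P[:,1],1); print(n,"gate slope deg",np.degrees(np.arctan(a)),"y at .487",a*.487+b,len(P),P[:,0].min(),P[:,0].max())
E
```

```text
t: 8.8
tcp_pos: [0.4864, -0.0778, 0.1769]
tool_rot: [-0.007, 1.0, 0.001, -0.002]
force: [-0.3, -0.5, -0.9]
finger_gap: 0.277
gripper_force: 0.0
t8.8 tcp [486.4 -77.8 176.9] close-axis 90.8 toolz [-0.004  0.001 -1.   ] F [-0.3 -0.5 -0.9] gap 0.277 gf 0 q [-0.39  0.46  1.83 -0.    0.85 -1.97]
wrist 239 [ 0.5882 -0.003   0.1268] theta 1.499 ztop [0.1268 0.1277]
top 87 [ 0.5876 -0.0058  0.1267] theta 1.486 ztop [0.1267 0.1291]
side 96 [ 5.857e-01 -3.000e-04  1.252e-01] theta 1.469 ztop [0.1252 0.1282]
wrist gate slope deg 0.6932335312554357 y at .487 -0.07717962944879689 2823 0.41007994980927037 0.5499815513898179
top gate slope deg 0.7835873458073749 y at .487 -0.07737603776036506 87 0.41039655146418463 0.45666141140080074
```

The latch is in its notch: the knob top is down 5 mm and θ≈1.48. Now I grip the gate.

```bash
python3 -m crank '[{"dp":[0,0.02,-0.7],"angular":[0,0,0]},{"dp":[0,0,-0.7],"angular":[0,0,0]},{"dp":[0,0,-0.7],"angular":[0,0,0]},{"dp":[0,0,-0.6],"angular":[0,0,0]},{"dp":[0,0,-0.45],"angular":[0,0,0]},{"dp":[0,0,0],"angular":[0,0,0]}]'
python3 -m crank '[{"dp":[0,0,0],"angular":[0,0,0]},{"dp":[0,0,0],"angular":[0,0,0]},{"dp":[0,0,0],"angular":[0,0,0]},{"dp":[0,0,0],"angular":[0,0,0]},{"dp":[0,0,0],"angular":[0,0,0]}]' 1 90
python3 -c "from h import *;st()"
```

```text
t: 9.65
tcp_pos: [0.4882, -0.0767, 0.0821]
tool_rot: [-0.007, 1.0, 0.001, -0.001]
force: [0.1, -0.1, 0.4]
finger_gap: 0.28
gripper_force: 0.0
t: 10.15
tcp_pos: [0.4891, -0.0774, 0.0839]
tool_rot: [-0.007, 1.0, -0.0, 0.001]
force: [-0.2, -0.7, 1.3]
finger_gap: 0.05
gripper_force: 88.7
t10.2 tcp [489.1 -77.4  83.9] close-axis 90.8 toolz [ 0.002 -0.001 -1.   ] F [-0.2 -0.7  1.3] gap 0.050 gf 89 q [-0.38  0.63  1.89  0.    0.62 -1.97]
```

```bash
python3 -m crank '[{"dp":[0,0,0.2],"angular":[0,0,0]},{"dp":[0,0,0.4],"angular":[0,0,0]},{"dp":[0,0,0.4],"angular":[0,0,0]},{"dp":[0,0,0.4],"angular":[0,0,0]},{"dp":[0,0,0.4],"angular":[0,0,0]},{"dp":[0,0,0.4],"angular":[0,0,0]},{"dp":[0,0,0.5],"angular":[0,0,0]},{"dp":[0,0,0.6],"angular":[0,0,0]},{"dp":[0,0,0.6],"angular":[0,0,0]},{"dp":[0,0,0.6],"angular":[0,0,0]},{"dp":[0,0,0.5],"angular":[0,0,0]},{"dp":[0,0,0],"angular":[0,0,0]}]'
python3 - <<'E'
from h import *
st(); d=snap("side"); cv2.imwrite("pics/s2.png",d["image"]); W=cloud(d); X,Y,Z=np.moveaxis(W,-1,0)
g=(abs(Y+.078)<.012)&(X>.3)&(X<.65)&(Z>.14)&(Z<.225); print(rect(W,g,.1,.3),[np.nanpercentile(a[g],[1,99]).round(3) for a in (X,Y,Z)])
E
```

```text
t: 11.35
tcp_pos: [0.4896, -0.0773, 0.2361]
tool_rot: [-0.007, 1.0, -0.001, 0.003]
force: [0.0, -0.2, -1.3]
finger_gap: 0.047
gripper_force: 92.0
t11.3 tcp [489.6 -77.3 236.1] close-axis 90.9 toolz [ 0.005 -0.002 -1.   ] F [ 0.  -0.2 -1.3] gap 0.047 gf 92 q [-0.38  0.37  1.77  0.    1.   -1.97]
(array([486. , -72.7]), array([179.7,  13.2]), 0.7, np.float64(199.3), 1890) [array([0.398, 0.574]), array([-0.078, -0.071]), array([0.173, 0.225])]
```

View pics/s2.png

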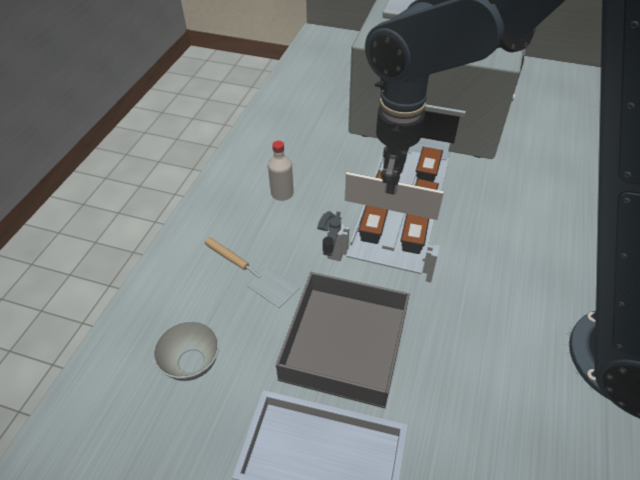

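The gate is out, level and square in the grip (about (393,195)). I carry it over to the pan.

```bash
python3 -m crank '[{"dp":[0,0.4,0],"angular":[0,0,0]},{"dp":[0,0.7,0],"angular":[0,0,0]},{"dp":[0,0.8,0],"angular":[0,0,0]},{"dp":[0,0.8,0],"angular":[0,0,0]},{"dp":[0,0.8,0],"angular":[0,0,0]},{"dp":[0,0.8,0],"angular":[0,0,0]},{"dp":[0,0.8,0],"angular":[0,0,0]},{"dp":[0,0.8,0],"angular":[0,0,0]},{"dp":[0,0.8,0],"angular":[0,0,0]},{"dp":[0,0.8,0],"angular":[0,0,0]},{"dp":[0,0.8,0],"angular":[0,0,0]},{"dp":[0,0.8,0],"angular":[0,0,0]},{"dp":[0,0.8,0],"angular":[0,0,0]},{"dp":[0,0.8,0],"angular":[0,0,0]},{"dp":[0,0.8,0],"angular":[0,0,0]},{"dp":[0,0.7,0],"angular":[0,0,0]},{"dp":[0,0.4,0],"angular":[0,0,0]},{"dp":[0,0,0],"angular":[0,0,0]}]'
python3 -m crank '[{"dp":[0,0,0],"angular":[3,0,0]},{"dp":[0,0,0],"angular":[5,0,0]},{"dp":[0,0,0],"angular":[5,0,0]},{"dp":[0,0,0],"angular":[5,0,0]},{"dp":[0,0,0],"angular":[5,0,0]},{"dp":[0,0,0],"angular":[5,0,0]},{"dp":[0,0,0],"angular":[5,0,0]},{"dp":[0,0,0],"angular":[5,0,0]},{"dp":[0,0,0],"angular":[5,0,0]},{"dp":[0,0,0],"angular":[2,0,0]},{"dp":[0,0,0],"angular":[0,0,0]},{"dp":[0,0,0],"angular":[0,0,0]}]'
python3 -c "from h import *;st()"
```

```text
t: 13.2
tcp_pos: [0.4874, 0.3022, 0.2323]
tool_rot: [-0.008, 1.0, -0.0, -0.001]
force: [-0.3, -0.5, -1.0]
finger_gap: 0.043
gripper_force: 92.0
t: 14.4
tcp_pos: [0.4885, 0.3001, 0.2331]
tool_rot: [-0.006, 0.924, 0.382, 0.003]
force: [-0.1, -0.5, -1.0]
finger_gap: 0.051
gripper_force: 92.0
t14.4 tcp [488.5 300.1 233.1] close-axis 91.1 toolz [ 0.     0.706 -0.708] F [-0.1 -0.5 -1. ] gap 0.051 gf 92 q [-0.02  0.51  1.84  0.94  1.06 -2.2 ]
```

```bash
python3 -m crank '[{"dp":[0,0.25,-0.5],"angular":[0,0,0]},{"dp":[0,0.25,-0.9],"angular":[0,0,0]},{"dp":[0,0.25,-0.9],"angular":[0,0,0]},{"dp":[0,0.25,-0.9],"angular":[0,0,0]},{"dp":[0,0.25,-0.9],"angular":[0,0,0]},{"dp":[0,0.25,-0.7],"angular":[0,0,0]},{"dp":[0,0,-0.4],"angular":[0,0,0]},{"dp":[0,0,0],"angular":[0,0,0]}]'
python3 - <<'E'
from h import *
st(); d=snap("side"); cv2.imwrite("pics/s3.png",d["image"]); W=cloud(d); X,Y,Z=np.moveaxis(W,-1,0)
hsv=cv2.cvtColor(d["image"],cv2.COLOR_BGR2HSV)
g=(X>.385)&(X<.41)&(abs(Y-.35)<.055)&(Z>.015)&(Z<.12)
p=W[g]; print(len(p),[np.nanpercentile(p[:,i],[1,50,99]).round(3) for i in range(3)])
i=np.argsort(p[:,2]); print(p[i[::max(1,len(i)//12)]].round(3))
E
```

```text
t: 15.2
tcp_pos: [0.487, 0.3466, 0.0748]
tool_rot: [-0.007, 0.924, 0.382, 0.001]
force: [-0.2, 0.6, -0.9]
finger_gap: 0.044
gripper_force: 92.0
t15.2 tcp [487.  346.6  74.8] close-axis 91.1 toolz [-0.004  0.706 -0.708] F [-0.2  0.6 -0.9] gap 0.044 gf 92 q [ 0.08  0.82  1.87  1.21  0.85 -2.53]
347 [array([0.393, 0.402, 0.41 ]), array([0.341, 0.358, 0.376]), array([0.048, 0.065, 0.082])]
[[0.406 0.376 0.048]
 [0.408 0.378 0.051]
 [0.404 0.368 0.054]
 [0.404 0.368 0.057]
 [0.4   0.362 0.06 ]
 [0.409 0.365 0.062]
 [0.394 0.361 0.065]
 [0.408 0.355 0.068]
 [0.394 0.352 0.07 ]
 [0.407 0.349 0.074]
 [0.407 0.339 0.076]
 [0.394 0.346 0.079]
 [0.394 0.345 0.081]]
```

View pics/s3.png

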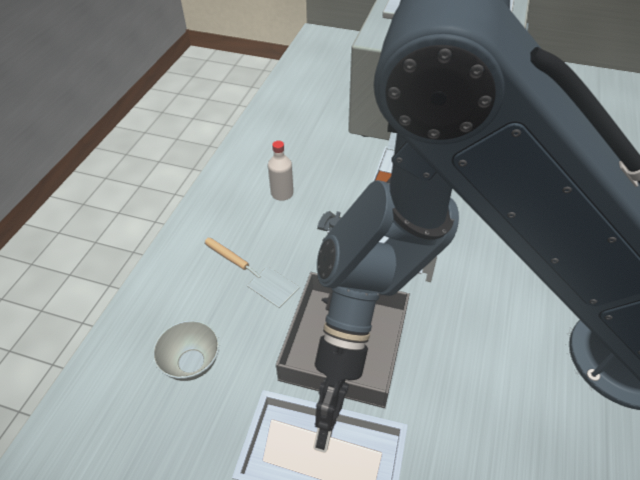

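The gate hangs over the pan at 45°, centred on it (≈(325,450)). I lower it until it touches.

```bash
python3 -m crank '[{"dp":[0,0,-0.2],"angular":[0,0,0]},{"dp":[0,0,-0.2],"angular":[0,0,0]},{"dp":[0,0,-0.2],"angular":[0,0,0]},{"dp":[0,0,-0.1],"angular":[0,0,0]},{"dp":[0,0,0],"angular":[0,0,0]}]'
python3 -c "from h import *;st()"
```

```text
t: 15.75
tcp_pos: [0.4885, 0.3456, 0.0559]
tool_rot: [-0.006, 0.924, 0.383, 0.003]
force: [-0.6, 0.4, -0.4]
finger_gap: 0.047
gripper_force: 92.0
t15.8 tcp [488.5 345.6  55.9] close-axis 91.1 toolz [-0.     0.707 -0.707] F [-0.6  0.4 -0.4] gap 0.047 gf 92 q [ 0.07  0.86  1.87  1.25  0.84 -2.59]
```

```bash
python3 -m crank '[{"dp":[0,0,-0.1],"angular":[0,0,0]},{"dp":[0,0,0],"angular":[0,0,0]}]'
python3 -m crank '[{"dp":[0,0,0],"angular":[0,0,0]},{"dp":[0,0,0],"angular":[0,0,0]},{"dp":[0,0,0],"angular":[0,0,0]},{"dp":[0,-0.1,0.1],"angular":[0,0,0]},{"dp":[0,-0.25,0.25],"angular":[0,0,0]},{"dp":[0,-0.4,0.4],"angular":[0,0,0]},{"dp":[0,-0.6,0.6],"angular":[0,0,0]},{"dp":[0,-0.6,0.6],"angular":[0,0,0]},{"dp":[0,-0.6,0.6],"angular":[0,0,0]},{"dp":[0,0,0.7],"angular":[0,0,0]},{"dp":[0,0,0.7],"angular":[0,0,0]},{"dp":[0,0,0],"angular":[0,0,0]}]' 0.8 40
python3 - <<'E'
from h import *
st(); d=snap("top"); cv2.imwrite("pics/t4.png",d["image"]); W=cloud(d); X,Y,Z=np.moveaxis(W,-1,0)
hsv=cv2.cvtColor(d["image"],cv2.COLOR_BGR2HSV)
print(d["image"][300:330:8,125:185:8].tolist()[1])
g=(abs(X-.489)<.113)&(abs(Y-.3516)<.064)&(Z>.007)&(Z<.1); p=W[g]
print(rect(W,g,.007,.1),np.percentile(p[:,2],[1,10,50,90,99]).round(4))
E
```

```text
t: 15.95
tcp_pos: [0.4886, 0.3457, 0.0531]
tool_rot: [-0.007, 0.924, 0.383, 0.003]
force: [0.0, 0.9, -1.1]
finger_gap: 0.049
gripper_force: 92.0
t: 17.15
tcp_pos: [0.4897, 0.2686, 0.1746]
tool_rot: [-0.007, 0.924, 0.383, 0.005]
force: [0.4, -0.0, 0.6]
finger_gap: 0.202
gripper_force: 0.0
t17.1 tcp [489.7 268.6 174.6] close-axis 91.4 toolz [ 0.004  0.707 -0.707] F [ 0.4 -0.   0.6] gap 0.202 gf 0 q [-0.08  0.61  1.89  0.99  1.01 -2.38]
[[163, 153, 146], [211, 196, 187], [229, 233, 231], [227, 231, 228], [54, 52, 54], [50, 53, 53], [49, 46, 45], [44, 41, 39]]
(array([489. , 351.6]), array([127.9, 226. ]), 90.0, np.float64(10.4), 3048) [0.0071 0.0079 0.0104 0.0144 0.0361]
```

View pics/t4.png

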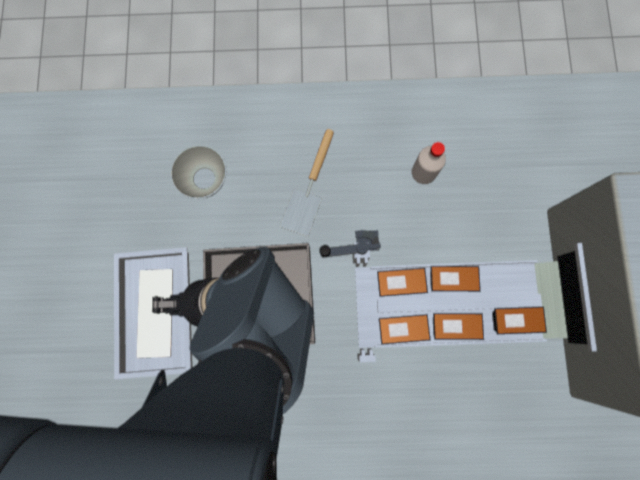

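The gate lies flat in the pan (≈(155,313), z≈10 mm). The third pack in the near lane has been knocked to (520,320). Next I untilt and go to the first pack.

```bash
python3 -m crank '[{"dp":[0,-0.5,0.5],"angular":[-5,0,0]},{"dp":[-0.1,-0.8,0.5],"angular":[-5,0,0]},{"dp":[-0.2,-1,0.4],"angular":[-5,0,0]},{"dp":[-0.2,-1,0.3],"angular":[-5,0,0]},{"dp":[-0.2,-1,0.3],"angular":[-5,0,0]},{"dp":[-0.2,-1,0],"angular":[-5,0,0]},{"dp":[-0.2,-1,0],"angular":[-5,0,0]},{"dp":[-0.2,-1,0],"angular":[-5,0,0]},{"dp":[-0.2,-1,0],"angular":[-5,0,0]},{"dp":[-0.2,-0.6,0],"angular":[0,0,-8]},{"dp":[-0.2,-0.6,0],"angular":[0,0,-8]},{"dp":[0,-0.6,0],"angular":[0,0,-8]},{"dp":[0,-0.6,0],"angular":[0,0,-8]},{"dp":[0,-0.6,0],"angular":[0,0,-8]},{"dp":[0,-0.6,0],"angular":[0,0,-8]},{"dp":[0,-0.6,-0.3],"angular":[0,0,-8]},{"dp":[0,-0.6,-0.5],"angular":[0,0,-8]},{"dp":[0,-0.6,-0.5],"angular":[0,0,-8]},{"dp":[0,-0.4,-0.5],"angular":[0,0,-8]}]' 0.2 60
python3 -m crank '[{"dp":[0,0,-0.5],"angular":[0,0,-8]},{"dp":[0,0,0],"angular":[0,0,0]}]'
cat > look.py <<'E'
from h import *
import sys
st()
for n in sys.argv[1:]:
    d=snap(n); W=cloud(d); print(n); cv2.imwrite(f"pics/look_{n}.png",d["image"])
    for p in packs(d,W): print("  ",*p)
E
python3 look.py wrist top
```

```text
t: 19.1
tcp_pos: [0.431, -0.1547, 0.1765]
tool_rot: [0.64, 0.769, -0.0, -0.001]
force: [0.8, -0.9, -0.0]
finger_gap: 0.797
gripper_force: 0.0
t: 19.3
tcp_pos: [0.4296, -0.1531, 0.1605]
tool_rot: [0.69, 0.724, -0.001, -0.003]
force: [-0.4, -0.7, 1.1]
finger_gap: 0.8
gripper_force: 0.0
t19.3 tcp [ 429.6 -153.1  160.5] close-axis 2.8 toolz [-0.006  0.004 -1.   ] F [-0.4 -0.7  1.1] gap 0.800 gf 0 q [-0.59  0.45  1.93 -0.    0.77 -0.64]
wrist
   [ 439.7 -154.8] [46.6 92.6] 3.3 60.1 12301
   [ 515.5 -156.3] [80.8 92.4] 2.6 60.2 11846
   [ 444.1 -210.7] [139.8  46.8] 88.4 60.2 6387
top
   [ 535.5 -260.6] [91.8 45.9] 87.8 60.1 1065
   [ 526.3 -156.1] [56.8 91.1] 3.0 60.1 1015
   [ 451.1 -379.3] [94.6 45.8] 89.1 59.9 1113
```

```bash
python3 -m crank '[{"dp":[0.34,-0.05,-0.4],"angular":[0,0,0]},{"dp":[0,0,-0.8],"angular":[0,0,0]},{"dp":[0,0,-0.9],"angular":[0,0,0]},{"dp":[0,0,-0.8],"angular":[0,0,0]},{"dp":[0,0,-0.6],"angular":[0,0,0]},{"dp":[0,0,-0.2],"angular":[0,0,0]},{"dp":[0,0,0],"angular":[0,0,0]}]'
python3 -m crank '[{"dp":[0,0,0],"angular":[0,0,0]},{"dp":[0,0,0],"angular":[0,0,0]},{"dp":[0,0,0],"angular":[0,0,0]},{"dp":[0,0,0],"angular":[0,0,0]}]' 1 60
python3 -m crank '[{"dp":[0,0,0.3],"angular":[0,0,0]},{"dp":[0,0,0.7],"angular":[0,0,0]},{"dp":[0,0,0.8],"angular":[0,0,0]},{"dp":[0,0,0.8],"angular":[0,0,0]},{"dp":[0,0,0.8],"angular":[0,0,0]},{"dp":[0,0,0.6],"angular":[0,0,0]},{"dp":[0,0,0],"angular":[0,0,0]}]'
python3 -c "from h import *;st()"
```

```text
t: 20.1
tcp_pos: [0.4417, -0.1549, 0.0517]
tool_rot: [0.689, 0.725, -0.0, -0.0]
force: [-0.7, 0.9, -0.4]
finger_gap: 0.805
gripper_force: 0.0
t: 20.5
tcp_pos: [0.4422, -0.1554, 0.0531]
tool_rot: [0.689, 0.725, 0.0, 0.001]
force: [0.6, 0.5, 6.8]
finger_gap: 0.575
gripper_force: 63.8
t: 21.2
tcp_pos: [0.4431, -0.156, 0.1745]
tool_rot: [0.689, 0.724, 0.001, 0.003]
force: [0.2, 0.1, -0.6]
finger_gap: 0.573
gripper_force: 62.9
t21.2 tcp [ 443.1 -156.   174.5] close-axis 2.8 toolz [ 0.005 -0.004 -1.   ] F [ 0.2  0.1 -0.6] gap 0.573 gf 63 q [-0.58  0.44  1.89  0.    0.8  -0.63]
```

```bash
python3 -m crank '[{"dp":[0.1,0.4,0],"angular":[0,0,0]},{"dp":[0.1,0.8,0],"angular":[0,0,0]},{"dp":[0.1,0.9,0],"angular":[0,0,0]},{"dp":[0.1,0.9,0],"angular":[0,0,0]},{"dp":[0.1,0.9,0],"angular":[0,0,0]},{"dp":[0.1,0.9,0],"angular":[0,0,0]},{"dp":[0.1,0.9,0],"angular":[0,0,0]},{"dp":[0.1,0.9,0],"angular":[0,0,0]},{"dp":[0.1,0.8,0],"angular":[0,0,0]},{"dp":[0,0.5,0],"angular":[0,0,0]},{"dp":[0,0,-0.5],"angular":[0,0,0]},{"dp":[0,0,-0.8],"angular":[0,0,0]},{"dp":[0,0,-0.8],"angular":[0,0,0]},{"dp":[0,0,0],"angular":[0,0,0]}]'
python3 -c "from h import *;st()"
```

```text
t: 22.6
tcp_pos: [0.4653, 0.0827, 0.1055]
tool_rot: [0.689, 0.724, -0.003, -0.004]
force: [-0.7, -0.6, -1.5]
finger_gap: 0.577
gripper_force: 62.7
t22.6 tcp [465.3  82.7 105.5] close-axis 2.9 toolz [-0.009  0.001 -1.   ] F [-0.7 -0.6 -1.5] gap 0.577 gf 63 q [-0.06  0.58  1.93  0.    0.65 -0.11]
```

```bash
python3 -m crank '[{"dp":[0.15,0,-0.6],"angular":[0,0,0]},{"dp":[0,0,-0.8],"angular":[0,0,0]},{"dp":[0,0,-0.5],"angular":[0,0,0]},{"dp":[0,0,-0.3],"angular":[0,0,0]},{"dp":[0,0,0],"angular":[0,0,0]},{"dp":[0,0,0],"angular":[0,0,0]}]'
python3 -m crank '[{"dp":[0,0,0],"angular":[0,0,0]},{"dp":[0,0,0],"angular":[0,0,0]},{"dp":[0,0,0.2],"angular":[0,0,0]},{"dp":[0,0,0.7],"angular":[0,0,0]},{"dp":[0,0,1],"angular":[0,0,0]},{"dp":[0,0,1],"angular":[0,0,0]},{"dp":[0,0,1],"angular":[0,0,0]},{"dp":[0,0,0.5],"angular":[0,0,0]},{"dp":[0,-0.8,0],"angular":[0,0,0]},{"dp":[0,-1,0],"angular":[0,0,0]},{"dp":[0,-1,0],"angular":[0,0,0]},{"dp":[0,-1,0],"angular":[0,0,0]},{"dp":[-0.2,-1,0],"angular":[0,0,0]},{"dp":[-0.2,-1,0],"angular":[0,0,0]},{"dp":[-0.2,-1,0],"angular":[0,0,0]},{"dp":[-0.2,-1,0],"angular":[0,0,0]},{"dp":[0,-1,0],"angular":[0,0,0]},{"dp":[0,-1,0],"angular":[0,0,0]},{"dp":[0,-0.8,0],"angular":[0,0,0]},{"dp":[0,0,0],"angular":[0,0,0]}]' 0.3
python3 look.py wrist top
```

```text
t: 23.2
tcp_pos: [0.4734, 0.0819, 0.0432]
tool_rot: [0.689, 0.724, 0.0, 0.0]
force: [0.2, -0.3, -2.1]
finger_gap: 0.575
gripper_force: 62.9
t: 25.2
tcp_pos: [0.45, -0.2397, 0.1758]
tool_rot: [0.691, 0.723, -0.0, 0.002]
force: [0.1, 0.7, 0.7]
finger_gap: 0.7
gripper_force: 0.0
t25.2 tcp [ 450.  -239.7  175.8] close-axis 2.6 toolz [ 0.003 -0.003 -1.   ] F [0.1 0.7 0.7] gap 0.700 gf 0 q [-0.71  0.48  1.79 -0.    0.86 -0.75]
wrist
   [ 531.3 -154.6] [47.7 92.6] 2.5 60.1 14680
   [ 441.9 -258.7] [92.3 46.5] 88.3 60.2 10383
   [ 520.1 -259. ] [91.9 76.7] 88.4 60.2 8484
   [ 449.7 -304. ] [ 45.9 154.3] 0.6 60.1 2501
top
   [ 531.5 -260.7] [92.7 53.8] 89.3 60.1 584
   [ 531.7 -156. ] [46.5 91.6] 3.4 60.1 1073
   [474.2  82.7] [46.7 92. ] 2.5 45.2 1088
   [ 443.6 -228. ] [58.  45.9] 88.6 59.8 326
```

```bash
python3 -m crank '[{"dp":[-0.27,-0.63,-0.4],"angular":[0,0,-1]},{"dp":[0,0,-0.8],"angular":[0,0,0]},{"dp":[0,0,-0.9],"angular":[0,0,0]},{"dp":[0,0,-0.9],"angular":[0,0,0]},{"dp":[0,0,-0.7],"angular":[0,0,0]},{"dp":[0,0,-0.3],"angular":[0,0,0]},{"dp":[0,0,0],"angular":[0,0,0]}]' 0.2
python3 -m crank '[{"dp":[0,0,0],"angular":[0,0,0]},{"dp":[0,0,0],"angular":[0,0,0]},{"dp":[0,0,0],"angular":[0,0,0]},{"dp":[0,0,0],"angular":[0,0,0]}]' 1 60
python3 -m crank '[{"dp":[0,0,0.3],"angular":[0,0,0]},{"dp":[0,0,0.7],"angular":[0,0,0]},{"dp":[0,0,0.8],"angular":[0,0,0]},{"dp":[0,0,0.8],"angular":[0,0,0]},{"dp":[0,0,0.8],"angular":[0,0,0]},{"dp":[0,0,0.6],"angular":[0,0,0]},{"dp":[0,0,0],"angular":[0,0,0]}]'
python3 -c "from h import *;st()"
```

```text
t: 26.0
tcp_pos: [0.4405, -0.2535, 0.0541]
tool_rot: [0.695, 0.719, 0.0, -0.002]
force: [0.1, -0.1, 0.1]
finger_gap: 0.8
gripper_force: 0.0
t: 26.4
tcp_pos: [0.4418, -0.2552, 0.0563]
tool_rot: [0.696, 0.718, 0.0, 0.001]
force: [0.6, 2.4, 6.9]
finger_gap: 0.574
gripper_force: 61.9
t: 27.1
tcp_pos: [0.4423, -0.2563, 0.1776]
tool_rot: [0.696, 0.718, 0.0, 0.003]
force: [-0.5, -0.6, -1.6]
finger_gap: 0.577
gripper_force: 61.6
t27.1 tcp [ 442.3 -256.3  177.6] close-axis 1.8 toolz [ 0.005 -0.004 -1.   ] F [-0.5 -0.6 -1.6] gap 0.577 gf 62 q [-0.74  0.48  1.79 -0.    0.87 -0.78]
```

```bash
python3 -m crank '[{"dp":[0.1,0.4,0],"angular":[0,0,0]},{"dp":[0.1,0.8,0],"angular":[0,0,0]},{"dp":[0.1,1,0],"angular":[0,0,0]},{"dp":[0.1,1,0],"angular":[0,0,0]},{"dp":[0.1,1,0],"angular":[0,0,0]},{"dp":[0.1,1,0],"angular":[0,0,0]},{"dp":[0.1,1,0],"angular":[0,0,0]},{"dp":[0.1,1,0],"angular":[0,0,0]},{"dp":[0.13,1,0],"angular":[0,0,0]},{"dp":[0,1,0],"angular":[0,0,0]},{"dp":[0,1,0],"angular":[0,0,0]},{"dp":[0,1,0],"angular":[0,0,0]},{"dp":[0,1,0],"angular":[0,0,0]},{"dp":[0,1,0],"angular":[0,0,0]},{"dp":[0,0.8,-0.3],"angular":[0,0,0]},{"dp":[0,0.6,-0.6],"angular":[0,0,0]},{"dp":[0,0,-0.8],"angular":[0,0,0]},{"dp":[0,0,-0.5],"angular":[0,0,0]},{"dp":[0,0,0],"angular":[0,0,0]},{"dp":[0,0,0],"angular":[0,0,0]}]'
python3 -m crank '[{"dp":[0,0,0],"angular":[0,0,0]},{"dp":[0,0,0],"angular":[0,0,0]}]'
python3 look.py top side
```

```text
t: 29.1
tcp_pos: [0.4679, 0.1831, 0.1079]
tool_rot: [0.696, 0.718, -0.001, -0.001]
force: [-0.1, 0.0, -1.2]
finger_gap: 0.569
gripper_force: 61.5
t: 29.3
tcp_pos: [0.4694, 0.1829, 0.1095]
tool_rot: [0.696, 0.718, 0.001, 0.0]
force: [0.5, 0.2, -1.9]
finger_gap: 0.571
gripper_force: 61.5
t29.3 tcp [469.4 182.9 109.5] close-axis 1.8 toolz [ 0.001  0.    -1.   ] F [ 0.5  0.2 -1.9] gap 0.571 gf 61 q [0.15 0.59 1.85 0.   0.7  0.12]
top
   [ 535.7 -260.6] [91.6 46.1] 87.2 59.9 1082
   [ 531.7 -155.9] [46.1 91.4] 2.6 60.0 1070
   [474.1  82.5] [46.7 91.4] 2.8 45.3 1078
   [468.9 153.9] [43.2 45.8] 88.5 113.3 553
   [ 451.2 -379.9] [95.4 45.9] 88.8 59.8 1162
side
   [467.5 191.3] [65.1 48.8] 88.7 113.6 885
```

```bash
python3 -m crank '[{"dp":[0,0.11,-0.2],"angular":[0,0,0]},{"dp":[0,0,-0.6],"angular":[0,0,0]},{"dp":[0,0,-0.7],"angular":[0,0,0]},{"dp":[0,0,-0.5],"angular":[0,0,0]},{"dp":[0,0,-0.25],"angular":[0,0,0]},{"dp":[0,0,0],"angular":[0,0,0]},{"dp":[0,0,0],"angular":[0,0,0]}]'
python3 -m crank '[{"dp":[0,0,0],"angular":[0,0,0]},{"dp":[0,0,0],"angular":[0,0,0]},{"dp":[0,0,0.2],"angular":[0,0,0]},{"dp":[0,0,0.7],"angular":[0,0,0]},{"dp":[0,0,1],"angular":[0,0,0]},{"dp":[0,0,1],"angular":[0,0,0]},{"dp":[0,0,1],"angular":[0,0,0]},{"dp":[0,0,0.5],"angular":[0,0,0]},{"dp":[0.2,-0.8,0],"angular":[0,0,0]},{"dp":[0.2,-1,0],"angular":[0,0,0]},{"dp":[0.2,-1,0],"angular":[0,0,0]},{"dp":[0.2,-1,0],"angular":[0,0,0]},{"dp":[0.2,-1,0],"angular":[0,0,0]},{"dp":[0.2,-1,0],"angular":[0,0,0]},{"dp":[0.2,-1,0],"angular":[0,0,0]},{"dp":[0.2,-1,0],"angular":[0,0,0]},{"dp":[0.2,-1,0],"angular":[0,0,0]},{"dp":[0.2,-1,0],"angular":[0,0,0]},{"dp":[0,-0.8,0],"angular":[0,0,0]},{"dp":[0,0,0],"angular":[0,0,0]}]' 0.3
python3 look.py wrist top
```

```text
t: 30.1
tcp_pos: [0.4693, 0.1863, 0.0414]
tool_rot: [0.696, 0.718, 0.0, 0.0]
force: [-1.1, -0.9, -0.8]
finger_gap: 0.575
gripper_force: 61.5
t: 32.1
tcp_pos: [0.5298, -0.135, 0.174]
tool_rot: [0.697, 0.717, 0.0, 0.001]
force: [0.1, -0.5, -0.6]
finger_gap: 0.693
gripper_force: 0.0
t32.1 tcp [ 529.8 -135.   174. ] close-axis 1.6 toolz [ 0.002 -0.002 -1.   ] F [ 0.1 -0.5 -0.6] gap 0.693 gf 0 q [-0.45  0.52  1.7  -0.    0.91 -0.48]
wrist
   [ 530.9 -155.1] [46.5 92.6] 2.7 60.2 10466
   [ 536.7 -198.6] [153.4  46.4] 88.3 60.3 5155
top
   [474.2  82.4] [46.8 91.6] 2.9 45.1 1082
   [469.9 182.2] [47.3 93.4] 1.1 45.2 1118
   [ 451.  -379.6] [46.  94.5] 0.9 60.0 1162
```

```bash
python3 -m crank '[{"dp":[0.04,-0.68,-0.4],"angular":[0,0,0.5]},{"dp":[0,0,-0.8],"angular":[0,0,0]},{"dp":[0,0,-0.9],"angular":[0,0,0]},{"dp":[0,0,-0.9],"angular":[0,0,0]},{"dp":[0,0,-0.6],"angular":[0,0,0]},{"dp":[0,0,-0.3],"angular":[0,0,0]},{"dp":[0,0,0],"angular":[0,0,0]}]' 0.2
python3 -m crank '[{"dp":[0,0,0],"angular":[0,0,0]},{"dp":[0,0,0],"angular":[0,0,0]},{"dp":[0,0,0],"angular":[0,0,0]},{"dp":[0,0,0],"angular":[0,0,0]}]' 1 60
python3 -m crank '[{"dp":[0,0,0.3],"angular":[0,0,0]},{"dp":[0,0,0.7],"angular":[0,0,0]},{"dp":[0,0,0.8],"angular":[0,0,0]},{"dp":[0,0,0.8],"angular":[0,0,0]},{"dp":[0,0,0.8],"angular":[0,0,0]},{"dp":[0,0,0.6],"angular":[0,0,0]},{"dp":[0,0,0],"angular":[0,0,0]}]'
python3 -c "from h import *;st()"
```

```text
t: 32.9
tcp_pos: [0.5294, -0.1507, 0.0555]
tool_rot: [0.692, 0.722, -0.0, -0.001]
force: [-0.8, 0.2, 0.9]
finger_gap: 0.804
gripper_force: 0.0
t: 33.3
tcp_pos: [0.5311, -0.1523, 0.0576]
tool_rot: [0.693, 0.721, 0.0, 0.001]
force: [0.6, 2.1, 6.9]
finger_gap: 0.57
gripper_force: 65.0
t: 34.0
tcp_pos: [0.5316, -0.153, 0.1791]
tool_rot: [0.693, 0.721, 0.001, 0.003]
force: [0.6, 0.1, -1.1]
finger_gap: 0.57
gripper_force: 64.1
t34.0 tcp [ 531.6 -153.   179.1] close-axis 2.3 toolz [ 0.005 -0.003 -1.   ] F [ 0.6  0.1 -1.1] gap 0.570 gf 64 q [-0.48  0.52  1.69 -0.    0.93 -0.52]
```

```bash
python3 -m crank '[{"dp":[0.1,0.4,0],"angular":[0,0,0]},{"dp":[0.1,0.8,0],"angular":[0,0,0]},{"dp":[0.1,1,0],"angular":[0,0,0]},{"dp":[0.1,1,0],"angular":[0,0,0]},{"dp":[0.1,1,0],"angular":[0,0,0]},{"dp":[0.1,1,0],"angular":[0,0,0]},{"dp":[0.1,1,0],"angular":[0,0,0]},{"dp":[0.15,1,0],"angular":[0,0,0]},{"dp":[0.1,0.6,-0.3],"angular":[0,0,0]},{"dp":[0,0.1,-0.6],"angular":[0,0,0]},{"dp":[0,0,-0.8],"angular":[0,0,0]},{"dp":[0,0,-0.5],"angular":[0,0,0]},{"dp":[0,0,0],"angular":[0,0,0]},{"dp":[0,0,0],"angular":[0,0,0]}]'
python3 look.py top
```

```text
t: 35.4
tcp_pos: [0.5578, 0.0853, 0.1092]
tool_rot: [0.693, 0.721, -0.001, -0.001]
force: [1.1, 1.1, -1.7]
finger_gap: 0.571
gripper_force: 64.0
t35.4 tcp [557.8  85.3 109.2] close-axis 2.3 toolz [-0.003  0.    -1.   ] F [ 1.1  1.1 -1.7] gap 0.571 gf 64 q [-0.05  0.64  1.7   0.    0.8  -0.09]
top
   [ 535.4 -260.6] [91.9 45.6] 87.5 60.0 1081
   [475.3  52.3] [32.1 45.4] 89.4 44.9 358
   [ 451.1 -380. ] [46.  94.6] 0.5 59.9 1157
```

```bash
python3 -m crank '[{"dp":[0,0,-0.3],"angular":[0,0,0]},{"dp":[0,0,-0.6],"angular":[0,0,0]},{"dp":[0,0,-0.7],"angular":[0,0,0]},{"dp":[0,0,-0.4],"angular":[0,0,0]},{"dp":[0,0,-0.2],"angular":[0,0,0]},{"dp":[0,0,0],"angular":[0,0,0]},{"dp":[0,0,0],"angular":[0,0,0]}]'
python3 -m crank '[{"dp":[0,0,0],"angular":[0,0,0]},{"dp":[0,0,0],"angular":[0,0,0]},{"dp":[0,0,0.2],"angular":[0,0,0]},{"dp":[0,0,0.7],"angular":[0,0,0]},{"dp":[0,0,1],"angular":[0,0,0]},{"dp":[0,0,1],"angular":[0,0,0]},{"dp":[0,0,1],"angular":[0,0,0]},{"dp":[0,0,0.5],"angular":[0,0,0]},{"dp":[-0.2,-0.8,0],"angular":[0,0,0]},{"dp":[-0.2,-1,0],"angular":[0,0,0]},{"dp":[-0.2,-1,0],"angular":[0,0,0]},{"dp":[-0.2,-1,0],"angular":[0,0,0]},{"dp":[0,-1,0],"angular":[0,0,0]},{"dp":[0,-1,0],"angular":[0,0,0]},{"dp":[0,-1,0],"angular":[0,0,0]},{"dp":[0,-1,0],"angular":[0,0,0]},{"dp":[0,-1,0],"angular":[0,0,0]},{"dp":[0,-1,0],"angular":[0,0,0]},{"dp":[0,-0.8,0],"angular":[0,0,0]},{"dp":[0,0,0],"angular":[0,0,0]}]' 0.3
python3 look.py wrist top
```

```text
t: 36.15
tcp_pos: [0.5592, 0.0848, 0.0448]
tool_rot: [0.693, 0.721, 0.0, 0.0]
force: [0.1, 0.8, -1.3]
finger_gap: 0.573
gripper_force: 64.1
t: 38.15
tcp_pos: [0.5353, -0.2368, 0.1773]
tool_rot: [0.694, 0.72, -0.0, 0.002]
force: [-0.0, 0.2, -0.0]
finger_gap: 0.702
gripper_force: 0.0
t38.1 tcp [ 535.3 -236.8  177.3] close-axis 2.1 toolz [ 0.003 -0.003 -1.   ] F [-0.   0.2 -0. ] gap 0.702 gf 0 q [-0.61  0.56  1.6  -0.    0.97 -0.64]
wrist
   [ 534.9 -259.7] [92.2 46.4] 88.3 60.2 10108
top
   [559.9  80.9] [47.  91.7] 3.0 45.3 1042
   [474.2  82.6] [46.8 91.8] 2.8 45.1 1085
   [470.  182.6] [46.8 93.7] 0.7 45.1 1114
```

```bash
python3 -m crank '[{"dp":[0,-0.85,-0.4],"angular":[0,0,-0.3]},{"dp":[0,0,-0.8],"angular":[0,0,0]},{"dp":[0,0,-0.9],"angular":[0,0,0]},{"dp":[0,0,-0.9],"angular":[0,0,0]},{"dp":[0,0,-0.7],"angular":[0,0,0]},{"dp":[0,0,-0.3],"angular":[0,0,0]},{"dp":[0,0,0],"angular":[0,0,0]}]' 0.2
python3 -m crank '[{"dp":[0,0,0],"angular":[0,0,0]},{"dp":[0,0,0],"angular":[0,0,0]},{"dp":[0,0,0],"angular":[0,0,0]},{"dp":[0,0,0],"angular":[0,0,0]}]' 1 60
python3 -m crank '[{"dp":[0,0,0.3],"angular":[0,0,0]},{"dp":[0,0,0.7],"angular":[0,0,0]},{"dp":[0,0,0.8],"angular":[0,0,0]},{"dp":[0,0,0.8],"angular":[0,0,0]},{"dp":[0,0,0.8],"angular":[0,0,0]},{"dp":[0,0,0.6],"angular":[0,0,0]},{"dp":[0,0,0],"angular":[0,0,0]},{"dp":[0,0,0],"angular":[0,0,0]}]'
python3 -c "from h import *;st()"
```

```text
t: 38.95
tcp_pos: [0.5341, -0.257, 0.0554]
tool_rot: [0.694, 0.72, -0.0, -0.002]
force: [0.5, -0.1, -0.1]
finger_gap: 0.797
gripper_force: 0.0
t: 39.35
tcp_pos: [0.5357, -0.2591, 0.0579]
tool_rot: [0.694, 0.72, 0.0, 0.001]
force: [0.8, 2.3, 5.1]
finger_gap: 0.576
gripper_force: 61.4
t: 40.15
tcp_pos: [0.5344, -0.2586, 0.1764]
tool_rot: [0.695, 0.719, -0.0, 0.0]
force: [-0.7, 1.3, -2.0]
finger_gap: 0.575
gripper_force: 61.2
t40.1 tcp [ 534.4 -258.6  176.4] close-axis 2.0 toolz [-0. -0. -1.] F [-0.7  1.3 -2. ] gap 0.575 gf 61 q [-0.64  0.58  1.58 -0.    0.99 -0.67]
```

```bash
python3 -m crank '[{"dp":[0.1,0.4,0],"angular":[0,0,0]},{"dp":[0.1,0.8,0],"angular":[0,0,0]},{"dp":[0.1,1,0],"angular":[0,0,0]},{"dp":[0.1,1,0],"angular":[0,0,0]},{"dp":[0.1,1,0],"angular":[0,0,0]},{"dp":[0.1,1,0],"angular":[0,0,0]},{"dp":[0.1,1,0],"angular":[0,0,0]},{"dp":[0.05,1,0],"angular":[0,0,0]},{"dp":[0,1,0],"angular":[0,0,0]},{"dp":[0,1,0],"angular":[0,0,0]},{"dp":[0,1,0],"angular":[0,0,0]},{"dp":[0,1,0],"angular":[0,0,0]},{"dp":[0,1,0],"angular":[0,0,0]},{"dp":[0,1,0],"angular":[0,0,0]},{"dp":[0,0.9,-0.3],"angular":[0,0,0]},{"dp":[0,0.64,-0.6],"angular":[0,0,0]},{"dp":[0,0,-0.8],"angular":[0,0,0]},{"dp":[0,0,-0.5],"angular":[0,0,0]},{"dp":[0,0,0],"angular":[0,0,0]},{"dp":[0,0,0],"angular":[0,0,0]}]'
python3 -m crank '[{"dp":[0,0,0],"angular":[0,0,0]},{"dp":[0,0,0],"angular":[0,0,0]}]'
python3 look.py top side
```

```text
t: 42.15
tcp_pos: [0.5563, 0.1839, 0.1093]
tool_rot: [0.694, 0.72, -0.001, -0.001]
force: [0.6, -0.2, -1.2]
finger_gap: 0.572
gripper_force: 61.2
t: 42.35
tcp_pos: [0.5578, 0.1835, 0.1112]
tool_rot: [0.695, 0.719, 0.001, 0.001]
force: [0.1, -0.6, -1.8]
finger_gap: 0.571
gripper_force: 61.2
t42.4 tcp [557.8 183.5 111.2] close-axis 2.0 toolz [ 0.002  0.    -1.   ] F [ 0.1 -0.6 -1.8] gap 0.571 gf 61 q [0.13 0.66 1.64 0.   0.84 0.09]
top
   [556.7 155.7] [41.4 47.6] 88.3 113.3 525
   [560.   80.9] [47.4 92. ] 2.8 45.1 1035
   [474.1  82.6] [46.6 91.9] 2.3 45.2 1077
   [469.9 169.9] [68.4 46.9] 89.9 45.2 608
   [ 451.  -379.5] [46.1 93.6] 0.2 60.0 1157
side
   [472.3  81.1] [46.7 93.8] 3.2 45.1 994
   [555.9 192.7] [67.8 49.9] 87.1 113.5 861
   [468.  178.6] [46.8 93.7] 0.6 45.3 1178
```

```bash
python3 -m crank '[{"dp":[0,0,-0.3],"angular":[0,0,0]},{"dp":[0,0,-0.6],"angular":[0,0,0]},{"dp":[0,0,-0.7],"angular":[0,0,0]},{"dp":[0,0,-0.4],"angular":[0,0,0]},{"dp":[0,0,-0.25],"angular":[0,0,0]},{"dp":[0,0,0],"angular":[0,0,0]},{"dp":[0,0,0],"angular":[0,0,0]}]'
python3 -m crank '[{"dp":[0,0,0],"angular":[0,0,0]},{"dp":[0,0,0],"angular":[0,0,0]},{"dp":[0,0,0.2],"angular":[0,0,0]},{"dp":[0,0,0.7],"angular":[0,0,0]},{"dp":[0,0,1],"angular":[0,0,0]},{"dp":[0,0,1],"angular":[0,0,0]},{"dp":[0,0,1],"angular":[0,0,0]},{"dp":[0,0,0.5],"angular":[0,0,0]},{"dp":[-0.3,-0.8,0],"angular":[0,0,0]},{"dp":[-0.3,-1,0],"angular":[0,0,0]},{"dp":[-0.3,-1,0],"angular":[0,0,0]},{"dp":[-0.3,-1,0],"angular":[0,0,0]},{"dp":[-0.3,-1,0],"angular":[0,0,0]},{"dp":[-0.3,-1,0],"angular":[0,0,0]},{"dp":[-0.3,-1,0],"angular":[0,0,0]},{"dp":[-0.3,-1,0],"angular":[0,0,0]},{"dp":[-0.3,-1,0],"angular":[0,0,0]},{"dp":[-0.3,-1,0],"angular":[0,0,0]},{"dp":[-0.3,-1,0],"angular":[0,0,0]},{"dp":[-0.3,-1,0],"angular":[0,0,0]}]' 0.3
python3 -m crank '[{"dp":[0,-1,0],"angular":[0,0,0]},{"dp":[0,-1,0],"angular":[0,0,0]},{"dp":[0,-1,0],"angular":[0,0,0]},{"dp":[0,-0.6,0],"angular":[0,0,0]},{"dp":[0,0,0],"angular":[0,0,0]},{"dp":[0,0,0],"angular":[0,0,0]}]'
python3 look.py wrist top
python3 - <<'E'
from h import *
d=snap("wrist"); print((d["mount"][:3,3]*1000).round(), (d["pose"][:3,3]*1000).round())
d=snap("top"); W=cloud(d); m=(W[...,2]>.1)&(W[...,1]<-.42)&(W[...,1]>-.6)&(W[...,0]>.3)&(W[...,0]<.6); p=W[m]; print("housing front y max",np.percentile(p[:,1],[50,95,99.5]).round(3), p[:,0].min(), p[:,0].max())
E
```

```text
t: 43.15
tcp_pos: [0.5572, 0.1833, 0.0431]
tool_rot: [0.695, 0.719, -0.0, -0.0]
force: [-1.5, -0.6, -0.0]
finger_gap: 0.57
gripper_force: 61.0
t: 45.15
tcp_pos: [0.449, -0.1718, 0.1754]
tool_rot: [0.694, 0.719, 0.0, 0.001]
force: [-0.1, 0.1, -0.3]
finger_gap: 0.701
gripper_force: 0.0
t: 45.75
tcp_pos: [0.4488, -0.2777, 0.1748]
tool_rot: [0.695, 0.719, 0.0, -0.001]
force: [-0.0, 0.6, -0.1]
finger_gap: 0.699
gripper_force: 0.0
t45.8 tcp [ 448.8 -277.7  174.8] close-axis 2.0 toolz [-0.001  0.001 -1.   ] F [-0.   0.6 -0.1] gap 0.699 gf 0 q [-0.77  0.5   1.75  0.    0.89 -0.8 ]
wrist
   [ 450.4 -341.3] [ 45.8 153.3] 0.6 60.2 7294
top
   [560.1  80.8] [47.  92.2] 3.2 45.2 1040
   [557.9 182.1] [93.2 45.4] 88.4 45.3 1050
   [474.2  82.5] [46.8 91.5] 2.6 45.3 1082
   [470.  182.6] [46.8 93.8] 0.7 45.1 1116
[  72.   -0. -126.] [ 446. -205.  300.]
housing front y max [-0.471 -0.467 -0.462] 0.30114998308536917 0.5999941633447344
```

View pics/look_top.png

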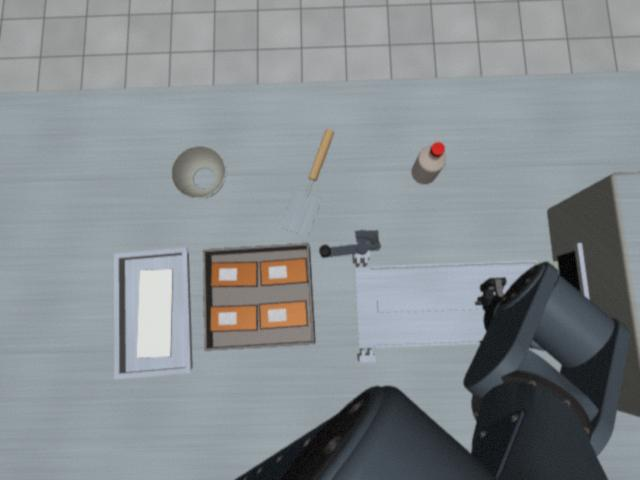

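Four packs lie flat in the tote at (233,272), (283,272), (233,318) and (283,314), and the last one is hidden beneath the wrist. I check the wrist's clearance to the housing.

Run:
```python
from h import *
for n in("top","side"):
    d=snap(n); W=cloud(d); X,Y,Z=np.moveaxis(W,-1,0)
    cv2.imwrite("pics/s5.png",d["image"])
    hsv=cv2.cvtColor(d["image"],cv2.COLOR_BGR2HSV); g=d["image"].astype(int)
    dark=(hsv[...,2]<130)&(g[...,0]>g[...,2]+4)
    for y in np.arange(-.5,-.26,.03):
        m=dark&(abs(Y-y)<.015)&(Z>.11)&(X>.2)&(X<.6)
        if m.sum()>20: print(n,"y%.2f"%y,m.sum(),"z",np.percentile(Z[m],[1,50,99]).round(2),"x",np.percentile(X[m],[1,99]).round(2))
```

```text
top y-0.47 112 z [0.11 0.15 0.24] x [0.3  0.59]
top y-0.32 820 z [0.47 0.49 0.51] x [0.41 0.46]
top y-0.29 3211 z [0.27 0.49 0.54] x [0.38 0.5 ]
side y-0.47 37 z [0.14 0.15 0.27] x [0.31 0.58]
side y-0.29 131 z [0.19 0.43 0.45] x [0.38 0.5 ]
```

View pics/s5.png

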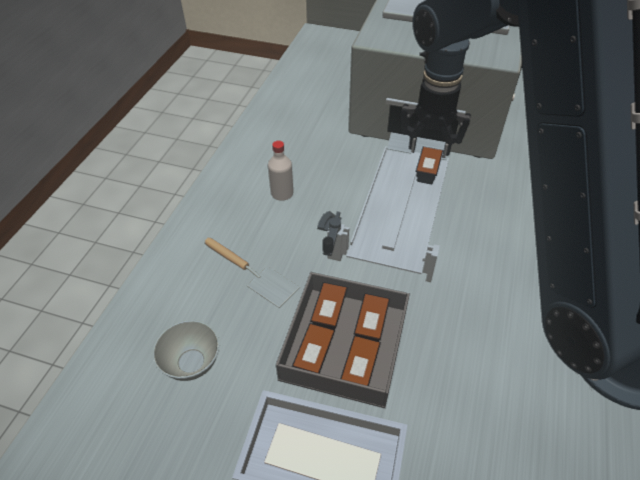

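The last pack is at (429,160) in the side view. I grip it 20 mm off-centre, towards the gate, to stay clear of the housing.

```bash
python3 -m crank '[{"dp":[0.07,-0.7,0],"angular":[0,0,-1.4]},{"dp":[0,-0.7,0],"angular":[0,0,0]},{"dp":[0,-0.7,0],"angular":[0,0,0]},{"dp":[0,-0.65,-0.4],"angular":[0,0,0]},{"dp":[0,0,-0.7],"angular":[0,0,0]},{"dp":[0,0,-0.8],"angular":[0,0,0]},{"dp":[0,0,0],"angular":[0,0,0]},{"dp":[0,0,0],"angular":[0,0,0]}]' 0.2
python3 look.py wrist side
```

```text
t: 46.85
tcp_pos: [0.4512, -0.3613, 0.1177]
tool_rot: [0.703, 0.711, 0.0, -0.0]
force: [-0.5, -0.2, 0.5]
finger_gap: 0.801
gripper_force: 0.0
t46.9 tcp [ 451.2 -361.3  117.7] close-axis 0.6 toolz [-0.001  0.001 -1.   ] F [-0.5 -0.2  0.5] gap 0.801 gf 0 q [-0.87  0.64  1.66  0.    0.84 -0.88]
wrist
   [ 450.9 -380.3] [46.5 93.2] 0.7 60.2 16519
side
   [ 449.9 -380.7] [45.  92.6] 0.6 59.8 449
   [558.1  79.8] [46.7 94.8] 3.3 45.1 941
   [472.2  81.7] [46.4 93.8] 2.9 45.1 996
   [555.5 180.1] [93.9 47.1] 88.8 45.3 1137
   [467.9 179.1] [46.5 93.3] 0.4 45.3 1179
```

```bash
python3 -m crank '[{"dp":[0,0,-0.5],"angular":[0,0,0]},{"dp":[0,0,-0.8],"angular":[0,0,0]},{"dp":[0,0,-0.5],"angular":[0,0,0]},{"dp":[0,0,-0.25],"angular":[0,0,0]},{"dp":[0,0,0],"angular":[0,0,0]}]'
python3 -m crank '[{"dp":[0,0,0],"angular":[0,0,0]},{"dp":[0,0,0],"angular":[0,0,0]},{"dp":[0,0,0],"angular":[0,0,0]},{"dp":[0,0,0],"angular":[0,0,0]}]' 1 70
python3 -m crank '[{"dp":[0,0,0.3],"angular":[0,0,0]},{"dp":[0,0,0.7],"angular":[0,0,0]},{"dp":[0,0.3,0.8],"angular":[0,0,0]},{"dp":[0,0.6,0.8],"angular":[0,0,0]},{"dp":[0,0.8,0.8],"angular":[0,0,0]},{"dp":[0,0.8,0.6],"angular":[0,0,0]},{"dp":[0,0.8,0],"angular":[0,0,0]},{"dp":[0,0.7,0],"angular":[0,0,0]},{"dp":[0,0,0],"angular":[0,0,0]},{"dp":[0,0,0],"angular":[0,0,0]}]'
python3 look.py side
```

```text
t: 47.45
tcp_pos: [0.4512, -0.3607, 0.0558]
tool_rot: [0.703, 0.711, 0.0, -0.001]
force: [-0.1, 0.1, 0.4]
finger_gap: 0.799
gripper_force: 0.0
t: 47.85
tcp_pos: [0.4512, -0.3615, 0.0575]
tool_rot: [0.703, 0.711, -0.0, 0.0]
force: [-3.1, -0.2, 6.5]
finger_gap: 0.566
gripper_force: 75.3
t: 48.85
tcp_pos: [0.4518, -0.241, 0.1768]
tool_rot: [0.703, 0.711, 0.0, 0.001]
force: [-1.0, 0.3, -1.2]
finger_gap: 0.567
gripper_force: 74.4
t48.9 tcp [ 451.8 -241.   176.8] close-axis 0.7 toolz [ 0.001 -0.001 -1.   ] F [-1.   0.3 -1.2] gap 0.567 gf 74 q [-0.71  0.48  1.79  0.    0.87 -0.72]
side
   [ 450.2 -260.2] [47.  92.4] 1.2 178.9 555
   [558.3  79.8] [46.5 92.2] 3.2 45.1 939
   [472.4  80.7] [46.4 93.2] 3.1 45.2 993
   [555.6 181.2] [93.4 46.6] 89.5 45.1 1132
   [467.9 179.6] [46.9 92. ] 0.6 45.3 1181
```

```bash
python3 -m crank '[{"dp":[0.1,0.5,0],"angular":[0,0,0.5]},{"dp":[0.1,0.8,0],"angular":[0,0,0.5]},{"dp":[0.1,1,0],"angular":[0,0,0.5]},{"dp":[0.1,1,0],"angular":[0,0,0.5]},{"dp":[0.1,1,0],"angular":[0,0,0]},{"dp":[0.1,1,0],"angular":[0,0,0]},{"dp":[0.1,1,0],"angular":[0,0,0]},{"dp":[0.07,1,0],"angular":[0,0,0]},{"dp":[0,1,0],"angular":[0,0,0]},{"dp":[0,1,0],"angular":[0,0,0]},{"dp":[0,1,0],"angular":[0,0,0]},{"dp":[0,0.7,0],"angular":[0,0,0]},{"dp":[0,0.4,-0.3],"angular":[0,0,0]},{"dp":[0,0,-0.6],"angular":[0,0,0]},{"dp":[0,0,-0.6],"angular":[0,0,0]},{"dp":[0,0,-0.4],"angular":[0,0,0]},{"dp":[0,0,0],"angular":[0,0,0]},{"dp":[0,0,0],"angular":[0,0,0]}]'
python3 look.py side
```

```text
t: 50.7
tcp_pos: [0.4744, 0.1007, 0.1189]
tool_rot: [0.691, 0.723, -0.0, -0.0]
force: [0.4, -0.6, -1.5]
finger_gap: 0.562
gripper_force: 74.3
t50.7 tcp [474.4 100.7 118.9] close-axis 2.6 toolz [-0.001  0.    -1.   ] F [ 0.4 -0.6 -1.5] gap 0.562 gf 74 q [-0.02  0.56  1.89  0.    0.69 -0.07]
side
   [556.2  79.3] [50.1 94.6] 3.1 45.2 933
   [469.4 147.4] [ 49.5 156.6] 3.2 45.8 1896
   [555.6 180.2] [94.4 46.7] 89.6 45.2 1132
```

```bash
python3 -m crank '[{"dp":[0,0,-0.4],"angular":[0,0,0]},{"dp":[0,0,-0.4],"angular":[0,0,0]},{"dp":[0,0,-0.2],"angular":[0,0,0]},{"dp":[0,0,-0.12],"angular":[0,0,0]},{"dp":[0,0,0],"angular":[0,0,0]},{"dp":[0,0,0],"angular":[0,0,0]}]'
python3 -m crank '[{"dp":[0,0,0],"angular":[0,0,0]},{"dp":[0,0,0],"angular":[0,0,0]},{"dp":[0,0,0],"angular":[0,0,0]},{"dp":[0,0,0.2],"angular":[0,0,0]},{"dp":[0,0,0.7],"angular":[0,0,0]},{"dp":[0,0,1],"angular":[0,0,0]},{"dp":[0,0,1],"angular":[0,0,0]},{"dp":[0,0,1],"angular":[0,0,0]},{"dp":[0,-0.8,0.5],"angular":[0,0,0]},{"dp":[0,-1,0],"angular":[0,0,0]},{"dp":[0,-1,0],"angular":[0,0,0]},{"dp":[0,-1,0],"angular":[0,0,0]},{"dp":[0,-1,0],"angular":[0,0,0]},{"dp":[0,-1,0],"angular":[0,0,0]},{"dp":[0,-1,0],"angular":[0,0,0]},{"dp":[0,0,0],"angular":[0,0,0]}]' 0.3
python3 look.py side top; python3 lat.py
```

```text
t: 51.35
tcp_pos: [0.4746, 0.101, 0.0858]
tool_rot: [0.691, 0.723, 0.0, 0.0]
force: [0.3, -0.2, -1.4]
finger_gap: 0.571
gripper_force: 74.4
t: 52.95
tcp_pos: [0.4752, -0.1064, 0.2184]
tool_rot: [0.692, 0.722, 0.0, 0.002]
force: [-0.3, -0.6, 1.1]
finger_gap: 0.697
gripper_force: 0.0
t53.0 tcp [ 475.2 -106.4  218.4] close-axis 2.4 toolz [ 0.002 -0.002 -1.   ] F [-0.3 -0.6  1.1] gap 0.697 gf 0 q [-0.45  0.39  1.81 -0.    0.95 -0.49]
side
   [558.   80.3] [46.4 93.7] 3.2 45.1 943
   [473.7  82. ] [48.5 92.3] 3.6 84.9 1138
   [555.6 180.4] [94.  46.9] 88.9 45.2 1135
   [468.1 179.2] [46.9 92.3] 0.4 45.3 1179
top
   [560.1  80.7] [47.1 91.6] 3.1 45.3 1039
   [557.9 182.4] [93.9 45.3] 88.4 45.3 1048
   [472.3 132.6] [ 49.7 193.8] 2.8 82.2 2328
t53.0 tcp [ 474.1 -103.3  218. ] close-axis 2.5 toolz [-0.  0. -1.] F [-0.  -0.  -0.6] gap 0.700 gf 0 q [-0.45  0.39  1.81  0.    0.95 -0.49]
wrist 2096 [ 0.5853 -0.0047  0.1263] theta 1.456 ztop [0.1263 0.1278]
top 89 [ 0.5873 -0.0059  0.1263] theta 1.482 ztop [0.1263 0.1294]
side 90 [ 0.586  -0.0007  0.1251] theta 1.472 ztop [0.1251 0.1287]
```

View pics/look_side.png

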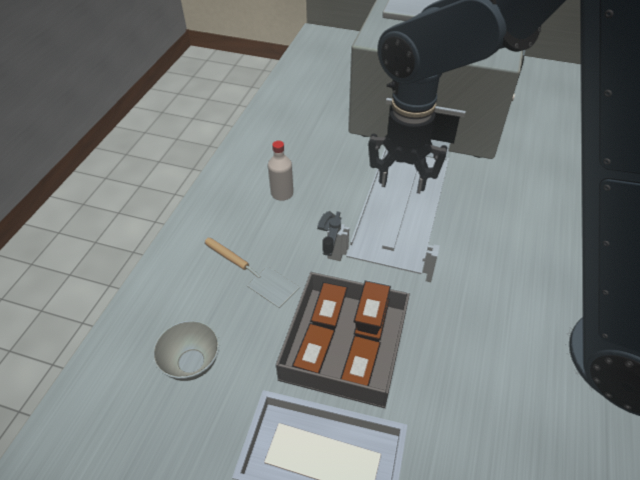

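All five packs lie flat in the tote, one stacked on another at (372,300). The gate is flat in the pan, the lanes are empty, and the handle is in its notch at about 1.47 rad.

```bash
python3 -c "from station import order; print(order.sign_off())"
```

```text
the job is handed in; nothing more can be done
None
```

The job is handed in: the latch is in the open notch, the gate lies flat in the wash pan, and all 5 packs lie flat in the grey tote, one stacked on another; bottle, bowl and turner were not touched.

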